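# Clip the draw plates into their rack

### The job

Put the two draw plates away in the clip rack. Lift the blue-marked plate out of the wooden stand, set it upright in the mouth of the empty blue-marked lane and push it in along the lane until the sprung ball clicks into its side notch; push the yellow-marked plate, left half out in the yellow-marked lane, fully home in the same way. Leave both plates standing and released, and do not disturb the things around.

Things in the scene. Friction and masses are not known exactly. Their poses are not given: they have to be found in the camera images.
- plate_blue_mid (a point): blue-marked steel draw plate, upright: 120 mm long (its x), 10 thick (y), 75 high (z), ends rounded (radius 5), 0.42 kg, dark holes in rows. Mid-length on each long face is an upright notch 12 wide, 3 deep, 15 to 45 mm above the lower edge; same either way round. The point is its centre. It starts standing in the slot of the wooden stand.
- plate_yellow_mid (a point): yellow-marked steel draw plate, upright: 120 mm long (its x), 10 thick (y), 75 high (z), ends rounded (radius 5), 0.42 kg, dark holes in rows. Mid-length on each long face is an upright notch 12 wide, 3 deep, 15 to 45 mm above the lower edge; same either way round. The point is its centre. It starts in the yellow-marked lane, 25 to 45 mm short of home.
- plate_blue: the same blue-marked plate; origin at the centre of its lower edge
- plate_yellow: the same yellow-marked plate; origin at the centre of its lower edge
- lane_blue_home (a point): blue-marked lane of the rack: where the centre of its plate lies when home, 37.5 mm above the lane floor. x points along the lane from mouth to end stop, y left, z up. Walls 45 mm high, 13 mm apart, run from x = -20 mm to the stop face at x = +60.5; a home plate stands 40 mm out of them. Before them the floor runs to x = -92 between guides 14 mm high, splaying from 13 to 32 mm apart.
- lane_yellow_home (a point): yellow-marked lane of the rack: where the centre of its plate lies when home, 37.5 mm above the lane floor. x points along the lane from mouth to end stop, y left, z up. Walls 45 mm high, 13 mm apart, run from x = -20 mm to the stop face at x = +60.5; a home plate stands 40 mm out of them. Before them the floor runs to x = -92 between guides 14 mm high, splaying from 13 to 32 mm apart.
- rack: fixed wooden board, 180 x 150 x 8 mm, that carries the two lanes side by side, 72 mm apart; lane floors are 12 mm above the bench. Origin on its underside, below a line joining the two home points, half-way between them; axes as the lanes
- ball_blue (a joint): sprung 20 mm steel ball in the right wall (-y) of the blue-marked lane at x = 0, 30 mm above the floor; passing it takes a push of roughly 4 to 9 N. 0 = fully out (5 mm past the wall), grows to 0.006 m as it is pressed in; 1.5 to 4 mm beside a plate's flat face, under 1.1 mm when snapped into the notch or the lane is empty
- ball_yellow (a joint): sprung ball of the yellow-marked lane, the same
- stand_slot (a point): fixed light wooden stand, 90 x 56 x 30 mm, with an open slot 14 mm wide along its x; the point is the middle of the slot's floor, 12 mm above the bench and 18 mm below the stand's top
- flux_pot: small round pot with a white lid, 45 mm across, 25 mm high, to be left alone
- dark_tin: dark box, 58 x 87 x 30 mm, to be left alone

How it is judged:
By the outcome, as a careful person would: the job done as asked, in the order asked, and still so for the second after the job is handed in, with the robot touching nothing.
It also fails if it takes over 54 s, if anything falls off the work surface, if the arm or the gripper's body presses on something with over 40 N, if the wrist force passes 120 N, or if a joint passes its speed limit or range.

### The arm

A 7-joint arm with a two-finger parallel gripper is mounted at the origin on a cart in front of the work surface, level with it; the furniture and walls round the work are solid. World frame = base frame: x ahead of the robot, y to its left, z up, the work surface at z = 0. Lengths are in m, angles in rad, forces in N, time in s.
With the tool pointing down it reaches from about 0.425 to 0.875 m from the base axis. Payload 4.7 kg.
Tool frame: the origin (TCP) lies at the very end of the fingers, on their centre line; the grasp point (between the pads) lies 19 mm behind it (grip_depth is the distance from the TCP to the grasp point, in m); x points along the fingers, z is the direction in which the jaws open and shut, and the axes are right-handed (so a half turn about x gives the same grasp; the last joint's range is limited). The gripper opens to 85 mm and grips with 20 to 120 N. Pads are 22 mm wide; open, the fingers measure 114 mm over their backs; the gripper's body (76 mm by 85 mm) begins 54 mm behind the grasp point. The pads swing forward as they close: fully open they stand 13 mm farther back than shut.
Start: joints at [-1.317, 0.321, -0.07, 1.45, 0.023, 1.371, -0.057], TCP at [0.154, 0.631, 0.231] pointing down, gripper open.
Joint ranges: [-2.86, 2.86], [-0.3, 2.09], [-1.38, 1.24], [0.06, 2.45], [-1.56, 4.7], [0.09, 2.05], [-2.69, 2.69]. Speed limits (rad/s): [2.57, 2.57, 3.14, 3.14, 3.14, 3.14, 3.14].

### API

Orientations are given as a unit quaternion [x, y, z, w].
In Python, from cell import observe, camera, camera_info, close_job, grip_depth gives the robot as it stands.
- The arm moves only by the tool drive_tool, never from a script. Its argument "rows" is a list that holds one entry, the list of rows, each a list of 5 numbers: the opening, from 0 (shut) to 1 (fully open), then the shift along the tool's x, y, z in mm, then the turn about the tool's x in units of 8 degrees (1.0 is 8 degrees). In form: [[[fingers, dx, dy, dz, twist], ...]]. A call has exactly 8 rows; each row is the pose to reach, as a shift and turn from the pose commanded when the call began, along the tool's axes at that moment; what a row does not reach only later rows make up. A row lasts 1/8 s, in which the tool goes at most 62.5 mm and 10.7 degrees, less where a joint would pass 70% of its speed; a pose out of reach is approached as far as the arm can. A call with a gripper value outside its range is refused whole. The fingers move at their own pace and stop on an object; "newtons" is the grip in N (left out, the last holds). Time passes only in rows, so rows that repeat a pose let the fingers close, or fill a call up. It gives the time, the measured TCP pose, the force and the opening at its end, in the units of the state.
- observe(): the state, without advancing time (a new reading comes with each control period).
- camera(name): name is "scene" or "top" or "wrist"; returns (picture, depth): 480x640x3 uint8, red, green, blue; 480x640 float32, m along the optical axis (not along the pixel's ray), 0 where there is no reading.
- camera_info(name): a dict with "K" (3x3 intrinsics, pixels), "pose" (4x4, takes a point from camera to world coordinates). Camera axes: x right, y up, looking along -z (the intrinsics and any distortion apply to the point x, -y, -z); pixel columns grow to the right and rows downward; lengths in m; the calibration is good to about 2 mm. The wrist camera is an equidistant fisheye: a pixel r from the principal point sees the ray r / f radians off the axis. A picture is of the moment at which its call begins: read the wrist's pose just before it. camera_info takes no time and is no camera call; for the wrist camera it gives the pose at the moment of the call.
- close_job(): hands the job in, once; it reports no verdict.
The state is a dict: "time_s": time; "joint_pos": joint angles; "joint_velocities": joint speeds; "joint_efforts": joint torques, N m; "eef_pos": TCP position; "tool_rot": TCP orientation; "contact_force": force on the tool from outside, world axes, zero at the start; "wrist_torque": the same for the moment, N m; "opening": opening from 0.0 (shut) to 1.0 (fully open).
Only numpy, scipy, OpenCV 4.12 (cv2) and the standard library are available. Lean on these libraries where they do the work, as an engineer would, in place of code of your own. Each camera call takes 0.05 s, during which the arm holds its last target.

## Working session

There is one attempt and no reset: what is moved stays moved. The work goes in short steps, Python scripts to look and compute and a tool call to move; the robot and the scene stay as the last step left them, time stands still between calls to the robot, and variables do not carry over. Pictures are saved under pics/ and viewed, and the job is handed in when it is done.

Besides the shell and the picture viewer there is one more tool, called after "Call:" as name(argument=value, ...), one argument or row to a line, values as JSON. drive_tool: Moves the arm, as the interface text tells. Its arguments: {"type":"object","properties":{"rows":{"type":"array"},"newtons":{"type":"number"}},"required":["rows"]}

```bash
ls; mkdir -p pics
python3 - <<'E'
from cell import observe, camera, camera_info, grip_depth
import cv2,numpy as np
s=observe(); print(s, grip_depth)
for n in ("scene","top","wrist"):
    i=camera_info(n); p,d=camera(n)
    np.savez(f"{n}0.npz",p=p,d=d,K=i["K"],T=i["pose"])
    cv2.imwrite(f"pics/{n}0.png",p[:,:,::-1]); print(n,{k:np.round(v,4).tolist() if k in("K","pose") else v for k,v in i.items()})
E
```

```text
pics
{'time_s': 0.0, 'joint_pos': array([-1.31692099,  0.32184109, -0.07008731,  1.45168121,  0.02258922,
        1.37075901, -0.05691412]), 'joint_velocities': array([ 1.23129023e-03,  6.07530771e-04,  2.42262653e-05,  1.44521628e-04,
       -2.03272659e-04, -5.17237971e-04,  9.30074272e-06]), 'joint_efforts': array([ 6.33742384e-04, -4.93593693e+01, -3.81931616e-01, -3.14323676e+01,
        1.29922468e-02,  1.18460311e-02, -4.92050475e-06]), 'eef_pos': array([0.15428143, 0.6308813 , 0.23020862]), 'tool_rot': array([-0.43705359,  0.5567172 ,  0.4361768 ,  0.55569769]), 'contact_force': array([0.83646302, 0.44364205, 1.01921388]), 'wrist_torque': array([0.02113549, 0.03890168, 0.06480031]), 'opening': 1.005139738083941} 0.0187
scene {'K': [[506.9977, 0.0, 326.7522], [0.0, 506.9977, 236.0775], [0.0, 0.0, 1.0]], 'pose': [[-0.8566, 0.3362, -0.3914, 0.2347], [-0.5159, -0.5502, 0.6566, 0.6725], [0.0054, 0.7644, 0.6447, 0.7555], [0.0, 0.0, 0.0, 1.0]]}
top {'K': [[493.7143, 0.0, 316.8262], [0.0, 493.7143, 233.4636], [0.0, 0.0, 1.0]], 'pose': [[-0.0044, 0.9936, -0.1128, 0.5354], [-0.9998, -0.0067, -0.0203, -0.0447], [-0.0209, 0.1127, 0.9934, 0.9657], [0.0, 0.0, 0.0, 1.0]]}
wrist {'K': [[371.6483, 0.0, 324.5337], [0.0, 371.6483, 235.1414], [0.0, 0.0, 1.0]], 'pose': [[0.2371, -0.9294, -0.2829, 0.0824], [0.9715, 0.2266, 0.0697, 0.6483], [-0.0007, -0.2913, 0.9566, 0.3726], [0.0, 0.0, 0.0, 1.0]]}
```

View pics/scene0.png

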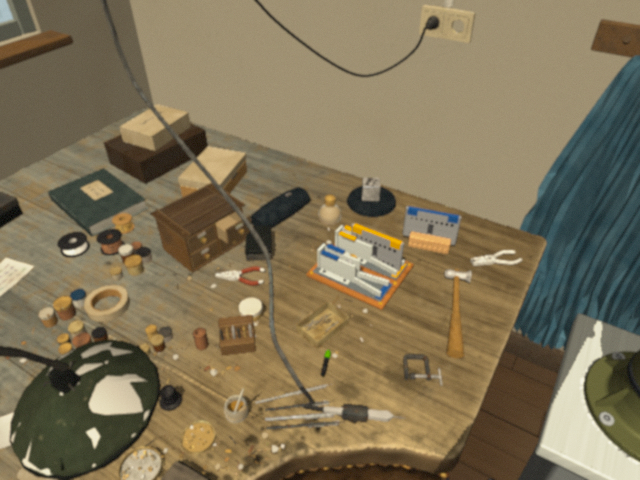

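View pics/top0.png

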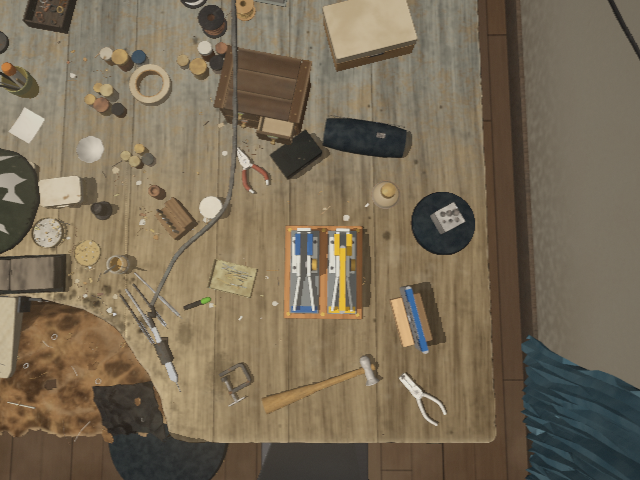

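View pics/wrist0.png

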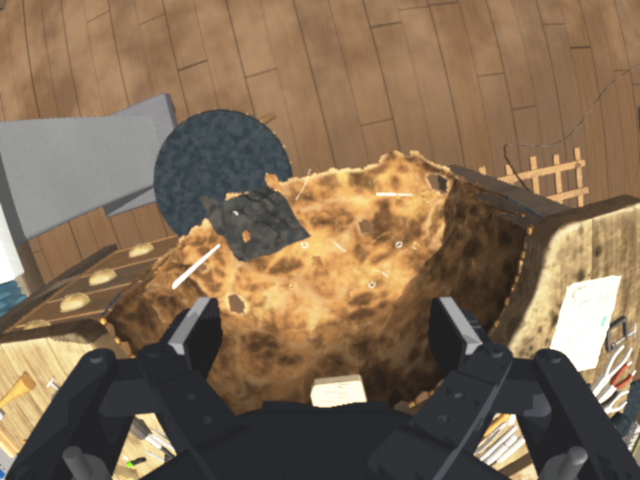

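```bash
cat > h.py <<'E'
import numpy as np,cv2
def load(n): 
    z=np.load(n); return z["p"],z["d"],z["K"],z["T"]
def cloud(d,K,T):
    v,u=np.mgrid[:d.shape[0],:d.shape[1]]
    P=np.stack([(u-K[0,2])/K[0,0]*d,-(v-K[1,2])/K[1,1]*d,-d],-1)
    return P@T[:3,:3].T+T[:3,3]
E
python3 - <<'E'
from h import *
p,d,K,T=load("top0.npz")
C=cloud(d,K,T)
cv2.imwrite("pics/topz.png",cv2.resize(p[210:370,260:460,::-1],None,fx=4,fy=4,interpolation=cv2.INTER_CUBIC)[:600])
p2,d2,K2,T2=load("scene0.npz")
cv2.imwrite("pics/scenez.png",cv2.resize(p2[190:310,290:490,::-1],None,fx=4,fy=4,interpolation=cv2.INTER_CUBIC))
for (u,v) in [(290,230),(360,230),(290,315),(360,315),(305,240),(343,250),(343,300),(413,320),(400,318),(320,350),(210,208),(295,155)]:
    print(u,v,C[v,u].round(4))
# height map
x0,y0,r=0.30,-0.30,0.001
m=C[...,2].copy()
X=np.clip((m+0.02)/0.14*255,0,255).astype(np.uint8)
cv2.imwrite("pics/hz.png",cv2.resize(cv2.applyColorMap(X,cv2.COLORMAP_JET)[210:360,260:460],None,fx=4,fy=4,interpolation=cv2.INTER_NEAREST))
E
```

```text
290 230 [0.6507 0.0269 0.0129]
360 230 [ 0.6503 -0.1094  0.0088]
290 315 [0.487  0.0271 0.0064]
360 315 [ 0.4867 -0.107   0.0102]
305 240 [ 0.6311 -0.0022  0.0119]
343 250 [ 0.6052 -0.0733  0.0867]
343 300 [ 0.5169 -0.0723  0.0895]
413 320 [ 0.4815 -0.1951  0.0832]
400 318 [ 0.4821 -0.1798  0.032 ]
320 350 [ 0.4204 -0.0301  0.0017]
210 208 [0.6927 0.1805 0.0286]
295 155 [0.7953 0.0161 0.0306]
```

View pics/topz.png

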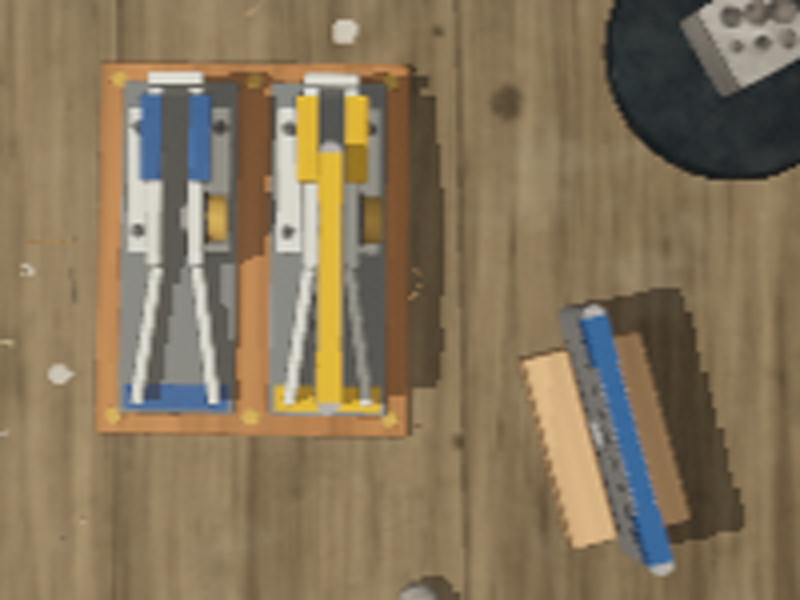

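View pics/scenez.png

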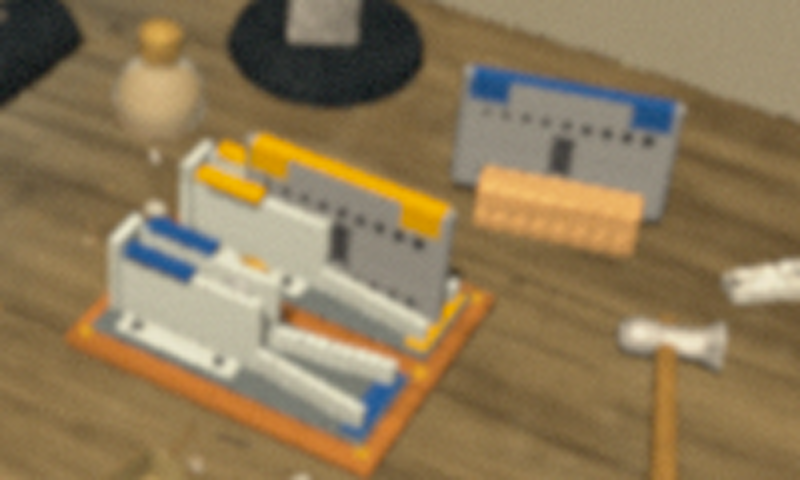

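View pics/hz.png

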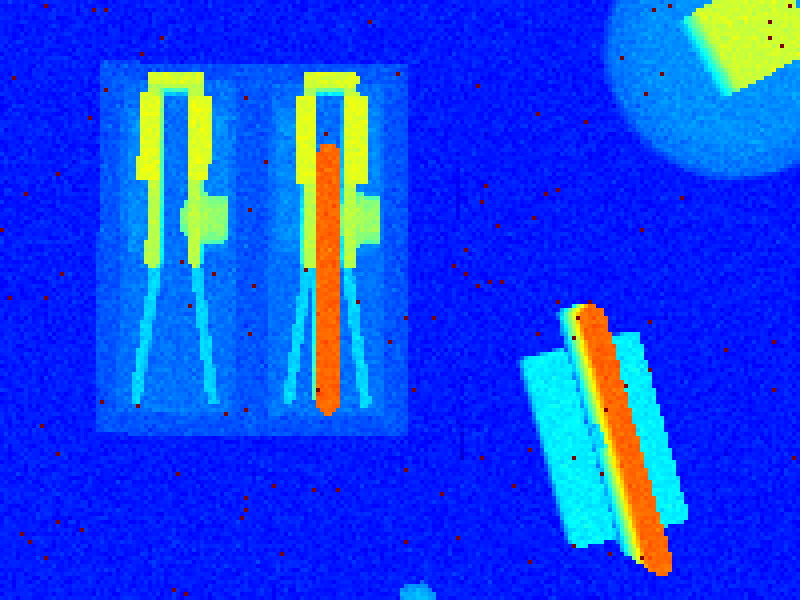

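Run:
```python
from h import *
from scipy.spatial.transform import Rotation as R
q=[-0.43705359,0.5567172,0.4361768,0.55569769]
print(R.from_quat(q).as_matrix().round(4))
for cam in("top","scene"):
    p,d,K,T=load(cam+"0.npz"); C=cloud(d,K,T); z=C[...,2]
    def box(x0,x1,y0,y1,z0,z1): return C[(d>0)&(C[...,0]>x0)&(C[...,0]<x1)&(C[...,1]>y0)&(C[...,1]<y1)&(z>z0)&(z<z1)]
    for n,P in (("yel",box(.45,.65,-.11,-.04,.078,.097)),("blue",box(.40,.58,-.26,-.15,.078,.097))):
        if len(P)<20: print(cam,n,len(P));continue
        (cx,cy),(w,h),a=cv2.minAreaRect((P[:,:2]*1000).astype(np.float32))
        c=np.median(P,0); U=np.linalg.svd(P[:,:2]-P[:,:2].mean(0))[2][0] if len(P)<5000 else None
        U=U*np.sign(U[0]); t=(P[:,:2]-P[:,:2].mean(0))@U; s=(P[:,:2]-P[:,:2].mean(0))@[-U[1],U[0]]
        print(cam,n,len(P),"rect",cx,cy,w,h,a,"mean",P.mean(0).round(4),"yaw",np.degrees(np.arctan2(U[1],U[0])).round(2),np.percentile(t,[0,1,99,100]).round(4),np.percentile(s,[1,99]).round(4))
    P=box(.46,.67,-.13,.05,.004,.02)
    print(cam,"board",cv2.minAreaRect((P[:,:2]*1000).astype(np.float32)))
    P=box(.5,.67,-.13,.05,.05,.065)
    print(cam,"walls",cv2.minAreaRect((P[:,:2]*1000).astype(np.float32)),P[:,2].mean())
    P=box(.42,.54,-.26,-.13,.025,.036)
    print(cam,"stand",cv2.minAreaRect((P[:,:2]*1000).astype(np.float32)),P[:,2].mean())
    P=box(.38,.46,-.15,.05,-.02,.02); print("bench",np.median(P[:,2]))
    # high stuff
    m=(d>0)&(z>.12)&(C[...,0]>0)&(C[...,0]<1)&(abs(C[...,1])<.7)
    v,u=np.nonzero(m); 
    for i in range(0,len(u),max(1,len(u)//25)): print((u[i],v[i]),C[v[i],u[i]].round(3),end=" ")
    print()
p,d,K,T=load("top0.npz");C=cloud(d,K,T)
for u,v in [(235,20),(234,100),(232,170),(215,215),(180,250),(152,300)]:
    w=C[v-2:v+3,u-4:u+5].reshape(-1,3); print((u,v),w[w[:,2].argmax()].round(3))
```

```text
[[-4.000e-04 -9.714e-01  2.375e-01]
 [-1.900e-03  2.375e-01  9.714e-01]
 [-1.000e+00 -1.000e-04 -1.900e-03]]
top yel 398 rect 553.3597412109375 -70.08578491210938 9.028019905090332 118.29121398925781 89.39856719970703 mean [ 0.5535 -0.0701  0.0888] yaw -0.58 [-0.0593 -0.0575  0.0573  0.059 ] [-0.0045  0.0045]
top blue 463 rect 482.99749755859375 -199.672607421875 119.54486846923828 11.036710739135742 13.898755073547363 mean [ 0.4824 -0.1992  0.0878] yaw 13.84 [-0.0593 -0.0577  0.0586  0.0602] [-0.0058  0.0048]
top board ((564.8311157226562, -39.888328552246094), (209.757080078125, 178.124755859375), 0.06350314617156982)
top walls ((604.2617797851562, -39.42259216308594), (110.58507537841797, 88.73734283447266), 89.7762680053711) 0.05988674838793956
top stand ((483.9411926269531, -199.25900268554688), (115.56687927246094, 56.59531021118164), 13.753759384155273) 0.030671789143912984
bench 0.0011704818443769582
(np.int64(231), np.int64(0)) [0.942 0.088 0.314] (np.int64(235), np.int64(16)) [0.926 0.085 0.299] (np.int64(624), np.int64(31)) [ 0.932 -0.508  0.229] (np.int64(633), np.int64(4
[... 2695 characters left out ...]
 0.206] (np.int64(27), np.int64(416)) [0.709 0.577 0.195] (np.int64(101), np.int64(421)) [0.625 0.537 0.2  ] (np.int64(37), np.int64(427)) [0.683 0.581 0.2  ] (np.int64(129), np.int64(432)) [0.599 0.524 0.179] (np.int64(109), np.int64(438)) [0.609 0.543 0.185] (np.int64(114), np.int64(444)) [0.602 0.544 0.18 ] (np.int64(48), np.int64(451)) [0.659 0.59  0.183] (np.int64(68), np.int64(458)) [0.636 0.583 0.177] (np.int64(85), np.int64(466)) [0.616 0.578 0.17 ] (np.int64(61), np.int64(479)) [0.635 0.6   0.158] 
(235, 20) [ 0.535 -0.045  0.966]
(234, 100) [0.828 0.098 0.231]
(232, 170) [0.737 0.111 0.165]
(215, 215) [0.67  0.144 0.112]
(180, 250) [0.612 0.217 0.068]
(152, 300) [0.516 0.284 0.044]
```

```bash
cat >> h.py <<'E'
from scipy.spatial.transform import Rotation as R
def plan(s,target,jaw=None):
    """target TCP world; jaw = desired world yaw (deg) of tool z, mod 180"""
    M=R.from_quat(s["tool_rot"]).as_matrix()
    d=M.T@(np.array(target)-s["eef_pos"])*1000
    tw=0
    cur=np.degrees(np.arctan2(M[1,2],M[0,2]))
    if jaw is not None: tw=-((jaw-cur+90)%180-90)/8
    print("t",round(s["time_s"],2),"pos",s["eef_pos"].round(4),"jawyaw",round(cur,2),"down",M[:,0].round(4),"F",s["contact_force"].round(1),"op",round(s["opening"],3))
    print("shift",d.round(1),"twist",round(tw,2))
E
python3 - <<'E'
from h import *
from cell import observe
s=observe();plan(s,[.42,.2,.25],89.5)
E
```

```text
t 0.15 pos [0.1544 0.631  0.2305] jawyaw 76.26 down [-3.0e-04 -1.5e-03 -1.0e+00] F [-0.   0.  -0.4] op 1.0
shift [ -19.  -360.4 -355.6] twist -1.66
```

Call:
drive_tool(
  rows=[
    [[1,-5,-25,-25,-0.1],[1,-10,-70,-70,-0.3],[1,-15,-115,-113,-0.6],[1,-19,-160,-158,-0.9],[1,-19,-205,-202,-1.2],[1,-19,-250,-247,-1.4],[1,-19,-295,-291,-1.66],[1,-19,-340,-336,-1.66]],
  ],
)

```text
time_s: 1.15
eef_pos: [0.4026, 0.2272, 0.2503]
tool_rot: [-0.498, 0.502, 0.498, 0.502]
contact_force: [1.0, 0.5, 0.1]
opening: 1.0
```

Run:
```python
from h import *
from cell import observe
s=observe();plan(s,[.47,-.03,.25],89.5);print(s["joint_pos"].round(2))
```

```text
t 1.15 pos [0.4026 0.2272 0.2503] jawyaw 89.56 down [ 4.e-04  6.e-04 -1.e+00] F [1.  0.5 0.1] op 1.0
shift [ 2.000e-01 -6.930e+01 -2.567e+02] twist 0.01
[-0.87 -0.1   0.28  1.87  0.03  1.37  0.97]
```

Call:
drive_tool(
  rows=[
    [[1,0,-10,-35,0],[1,0,-20,-75,0],[1,0,-30,-115,0],[1,0,-41,-155,0],[1,0,-52,-195,0],[1,0,-63,-230,0],[1,0,-69,-256,0],[1,0,-69,-256,0]],
  ],
)

```text
time_s: 2.15
eef_pos: [0.4689, -0.0297, 0.2503]
tool_rot: [-0.497, 0.503, 0.497, 0.503]
contact_force: [0.7, 0.6, -0.5]
opening: 0.999
```

Run:
```python
from h import *
from cell import observe,camera,camera_info
s=observe();plan(s,[.47,-.03,.25],89.5);print(s["joint_pos"].round(2))
i=camera_info("wrist");p,d=camera("wrist")
np.savez("wrist1.npz",p=p,d=d,K=i["K"],T=i["pose"]); cv2.imwrite("pics/wrist1.png",p[:,:,::-1])
```

```text
t 2.15 pos [ 0.4689 -0.0297  0.2503] jawyaw 89.28 down [-0.e+00 -2.e-04 -1.e+00] F [ 0.7  0.6 -0.5] op 0.999
shift [ 0.3 -1.1 -0.3] twist -0.03
[-0.64 -0.11  0.61  1.87  0.07  1.37  1.51]
```

View pics/wrist1.png

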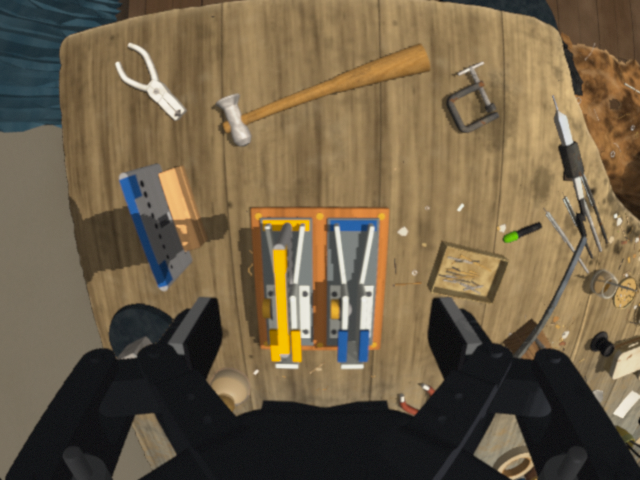

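```bash
cat >> h.py <<'E'
def proj(P,K,T,fish):
    c=(np.asarray(P)-T[:3,3])@T[:3,:3]; x,y,z=c[...,0],-c[...,1],-c[...,2]
    if fish:
        r=np.hypot(x,y)+1e-12; th=np.arctan2(r,z); x,y=x/r*th,y/r*th
    else: x,y=x/z,y/z
    return np.stack([K[0,0]*x+K[0,2],K[1,1]*y+K[1,2]],-1)
def ortho(n,z,x0,x1,y0,y1,ppm,fish):
    p,d,K,T=load(n); 
    xs=np.arange(x1,x0,-.001/ppm); ys=np.arange(y1,y0,-.001/ppm)
    X,Y=np.meshgrid(xs,ys,indexing="ij"); uv=proj(np.stack([X,Y,0*X+z],-1),K,T,fish).astype(np.float32)
    return cv2.remap(p[:,:,::-1].copy(),uv[...,0],uv[...,1],cv2.INTER_CUBIC)
E
python3 - <<'E'
from h import *
for n,f in(("top0",0),("wrist1",1)):
    for z in (.057,.012):
        im=ortho(n+".npz",z,.46,.66,-.12,.04,3,f)
        for k in range(0,200,20): cv2.line(im,(0,k*3),(6,k*3),(0,0,255),1); 
        for k in range(0,160,20): cv2.line(im,(k*3,0),(k*3,6),(0,0,255),1)
        cv2.imwrite(f"pics/o_{n}_{int(z*1000)}.png",im)
a=[cv2.imread(f"pics/o_{n}_57.png") for n in("top0","wrist1")]
b=np.hstack(a)[:,:]; cv2.imwrite("pics/o57.png",cv2.resize(b,(800,500)))
print(b.shape)
E
```

```text
(600, 960, 3)
```

View pics/o57.png

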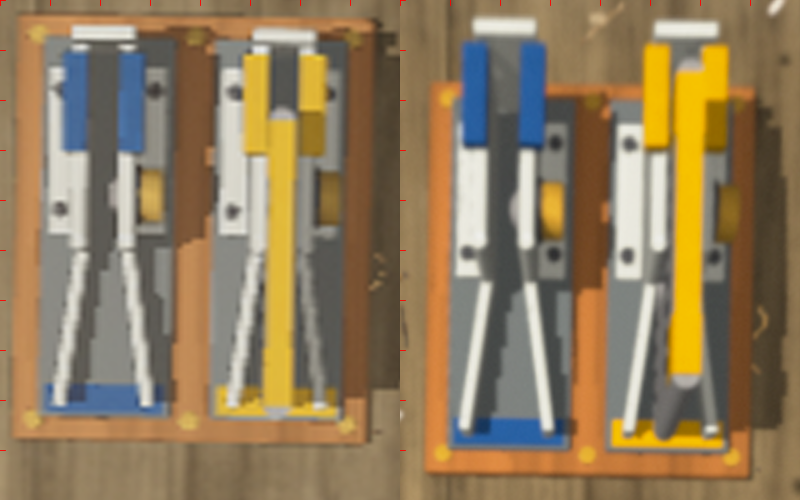

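Run:
```python
from h import *
a=ortho("top0.npz",.057,.54,.66,-.03,.03,6.6,0); b=ortho("wrist1.npz",.057,.54,.66,-.03,.03,6.6,1)
im=np.hstack([a,b])
# draw gridlines each 10mm
cv2.imwrite("pics/bl57.png",im); print(im.shape)
p,d,K,T=load("top0.npz");C=cloud(d,K,T)
print("blue lane heights, cols 296..312, rows 226..262")
for v in list(range(226,240))+list(range(250,282,2)): print(v,C[v,304,0].round(4),(C[v,296:313,2]*1000).round(0).astype(int))
print(C[240,296:313,1].round(4))
a=ortho("top0.npz",.012,.47,.57,-.03,.03,6.6,0); b=ortho("wrist1.npz",.012,.47,.57,-.03,.03,6.6,1)
cv2.imwrite("pics/bl12.png",np.hstack([a,b])[:600])
```

```text
(792, 792, 3)
blue lane heights, cols 296..312, rows 226..262
226 0.6588 [ 8 11  8 11 11  6 10  6  9  8  9  7 10 10  7  8 11]
227 0.6573 [ 7  5 11  4 10  7  8  9  6  7  8  9 12 11  7  8  9]
228 0.6484 [ 8 64 62 61 61 66 61 60 61 59 62 62 58 65 61  8  8]
229 0.6467 [ 6 62 63 63 63 64 63 62 60 62 64 63 61 65 62  8  6]
230 0.6447 [14 62 62 63 60 63 61 64 61 67 62 60 62 62 60 12 13]
231 0.6434 [12 54 58 55 57 59 57 58 57 57 59 60 55 59 57 13 15]
232 0.6432 [15 59 58 58 47 39 40 42 43 43 37 57 59 58 59 13 15]
233 0.6436 [64 63 59 57 51 25 25 26 22 23 26 58 59 58 59 11 11]
234 0.6424 [61 62 64 64 53 13 12 13 16 16 15 62 62 64 63 63 66]
235 0.6411 [64 64 61 68 52 13 13 17 10 16 13 62 66 63 64 62 63]
236 0.6387 [62 66 64 64 53 10 16 16 14 14 13 64 67 63 64 64 63]
237 0.6366 [64 62 64 65 49 12 13 14 15 11 14 62 65 68 66 64 65]
238 0.6351 [67 65 65 65 51 11 12 14 11 14 12 62 64 65 62 65 61]
239 0.633 [63 62 64 61 51 11 14 11 13 12 15 63 65 63 66 63 61]
250 0.6113 [65 61 65 67 43 12 14 14 16 14 13 63 64 67 65 63 60]
252 0.6077 [65 67 64 63 43 11 15 16 13 12 12 63 61 63 62 63 13]
254 0.6037 [63 
[... 316 characters left out ...]
5 57 59 55 36 14 13 15 13 47 53 57 57 59 56 57 53]
266 0.5808 [18 56 58 57 36 13 12 13 10 46 47 59 56 58 54 57 50]
268 0.5768 [15 59 57 58 35 13  9 16 11 11 43 56 58 61 54 53 48]
270 0.5729 [58 59 57 57 32 14 15 12 14 12 15 58 59 58 47 47 44]
272 0.569 [56 57 56 56 33 13 12 14 15 12 12 61 56 61 33 18 16]
274 0.5652 [58 59 55 58 31 14 14 12 13 13 14 59 56 57 30 10 13]
276 0.5613 [15 55 59 43 21 10 13 10 14 13 17 10 62 49 13 12 11]
278 0.5575 [14 27 24 29 14 12 14 13 15 11 10 11 28 28 26 11 13]
280 0.5537 [15 26 29 28 15 11 14 12 12 10 13 13 26 27 27  9 14]
[ 0.012   0.0103  0.0084  0.0066  0.0055  0.0054  0.0037  0.0017 -0.0004
 -0.0022 -0.0041 -0.0082 -0.0102 -0.0118 -0.0137 -0.0156 -0.0174]
```

View pics/bl57.png

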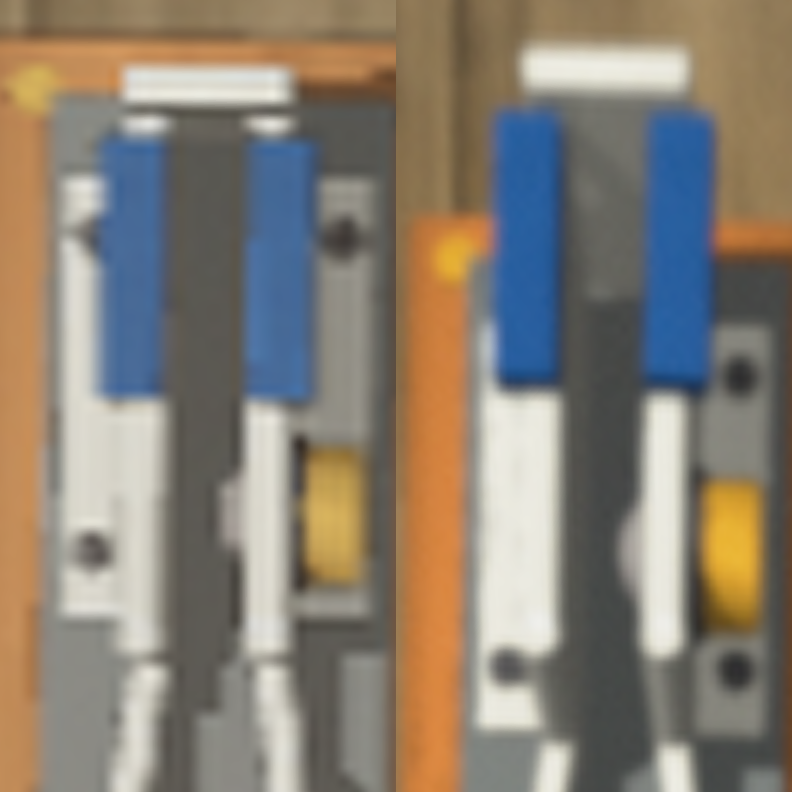

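View pics/bl12.png

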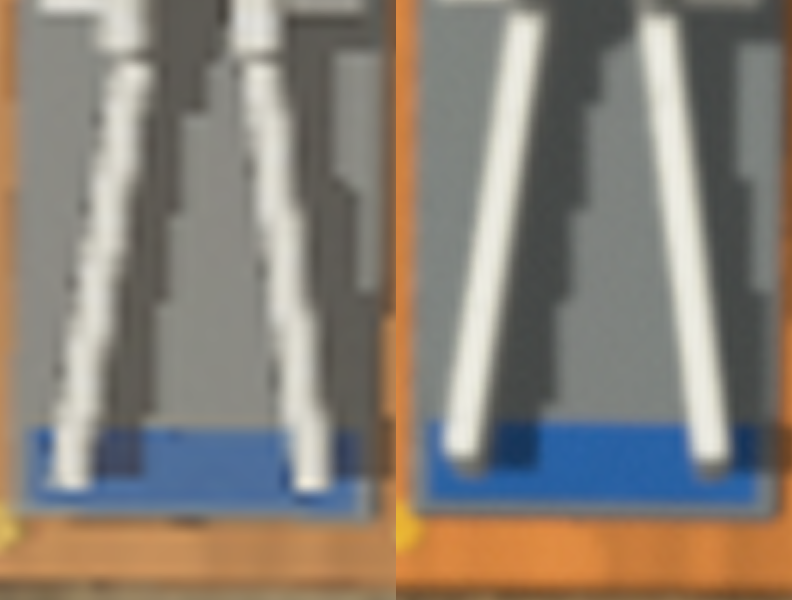

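Run:
```python
from h import *
ppm=8
for n,f in(("top0",0),("wrist1",1)):
  for z,xs in((.057,(.565,.57,.575,.59,.595,.605,.615,.625,.635)),(.026,(.50,.51,.52,.53,.54,.55))):
    im=ortho(n+".npz",z,.48,.66,-.12,.04,ppm,f).astype(float).sum(2)
    im=cv2.GaussianBlur(im,(0,0),5)
    for x in xs:
        r=int(round((.66-x)*1000*ppm)); row=im[r-8:r+9].mean(0); g=np.gradient(row)
        out=[]
        for yc,w in((.0055,.004),(-.0075,.004),(-.0665,.004),(-.0795,.004)) if z==.057 else ():
            a,b=int((.04-yc-w)*1000*ppm),int((.04-yc+w)*1000*ppm)
            k=a+np.argmax(abs(g[a:b])); out.append(round(40-k/ppm,2))
        if z==.057: print(n,x,out,"ctrB",round((out[0]+out[1])/2,2),"ctrY",round((out[2]+out[3])/2,2))
        else:
            # bright ridge maxima (guides)
            res=[]
            for y0,y1 in((.025,0),(-.003,-.03)):
                a,b=int((.04-y0)*1000*ppm),int((.04-y1)*1000*ppm); k=a+np.argmax(row[a:b]); res.append(round(40-k/ppm,2))
            print(n,"guide",x,res,round(sum(res)/2,2))
# board edges (orange) at z=.008
for n,f in(("top0",0),("wrist1",1)):
    im=ortho(n+".npz",.008,.46,.68,-.14,.06,4,f); h=cv2.cvtColor(im,cv2.COLOR_BGR2HSV); m=((h[...,0]<14)&(h[...,1]>120)).astype(np.uint8)
    m=cv2.morphologyEx(m,cv2.MORPH_OPEN,np.ones((9,9)))
    for x in(.5,.52,.54,.56,.58,.60,.62): 
        r=int((.68-x)*4000); c=np.nonzero(m[r])[0]; print(n,"board",x,round(60-c[0]/4,2),round(60-c[-1]/4,2)) if len(c) else 0
```

```text
top0 0.565 [np.float64(5.88), np.float64(-7.0), np.float64(-66.12), np.float64(-76.62)] ctrB -0.56 ctrY -71.37
top0 0.57 [np.float64(6.0), np.float64(-7.0), np.float64(-66.25), np.float64(-76.62)] ctrB -0.5 ctrY -71.44
top0 0.575 [np.float64(5.75), np.float64(-7.0), np.float64(-65.88), np.float64(-76.75)] ctrB -0.62 ctrY -71.32
top0 0.59 [np.float64(5.0), np.float64(-7.0), np.float64(-66.5), np.float64(-76.88)] ctrB -1.0 ctrY -71.69
top0 0.595 [np.float64(4.88), np.float64(-7.0), np.float64(-66.75), np.float64(-77.0)] ctrB -1.06 ctrY -71.88
top0 0.605 [np.float64(5.0), np.float64(-7.0), np.float64(-65.88), np.float64(-78.38)] ctrB -1.0 ctrY -72.13
top0 0.615 [np.float64(5.75), np.float64(-7.0), np.float64(-66.0), np.float64(-76.88)] ctrB -0.62 ctrY -71.44
top0 0.625 [np.float64(5.62), np.float64(-7.38), np.float64(-67.25), np.float64(-79.25)] ctrB -0.88 ctrY -73.25
top0 0.635 [np.float64(5.62), np.float64(-7.62), np.float64(-67.5), np.float64(-79.38)] ctrB -1.0 ctrY -73.44
top0 guide 0.5 [np.float64(18.75), np.float64(-17.12)] 0.81
top0 guide 0.51 [np.float64(17.0), np.float64(-15.25
[... 1185 characters left out ...]
np.float64(-7.5), np.float64(-68.0), np.float64(-81.5)] ctrB -2.0 ctrY -74.75
wrist1 guide 0.5 [np.float64(18.38), np.float64(-17.5)] 0.44
wrist1 guide 0.51 [np.float64(16.88), np.float64(-16.25)] 0.31
wrist1 guide 0.52 [np.float64(15.38), np.float64(-15.0)] 0.19
wrist1 guide 0.53 [np.float64(13.88), np.float64(-13.75)] 0.07
wrist1 guide 0.54 [np.float64(12.25), np.float64(-12.62)] -0.18
wrist1 guide 0.55 [np.float64(10.75), np.float64(-11.62)] -0.43
top0 board 0.5 -101.75 -103.75
top0 board 0.54 -103.5 -108.5
top0 board 0.56 -106.75 -109.0
top0 board 0.58 -35.75 -41.75
wrist1 board 0.54 -101.25 -103.5
wrist1 board 0.56 -42.25 -106.75
wrist1 board 0.58 30.0 28.0
wrist1 board 0.62 -30.0 -45.0
```

Run:
```python
from h import *
from cell import observe
s=observe();plan(s,[.4827,-.1994,.14],103.85)
```

```text
t 2.2 pos [ 0.4687 -0.0278  0.2502] jawyaw 89.43 down [-3.e-04  5.e-04 -1.e+00] F [ 0.4  1.  -0.3] op 0.998
shift [ 110.1  -15.7 -171.5] twist -1.8
```

Call:
drive_tool(
  rows=[
    [[0.6,5,-2,-25,-0.2],[0.6,20,-5,-60,-0.5],[0.6,40,-8,-95,-0.9],[0.6,65,-11,-130,-1.3],[0.6,90,-14,-155,-1.7],[0.6,110,-16,-171,-1.8],[0.6,110,-16,-171,-1.8],[0.6,110,-16,-171,-1.8]],
  ],
)

```text
time_s: 3.2
eef_pos: [0.4842, -0.197, 0.1408]
tool_rot: [-0.557, 0.435, 0.557, 0.435]
contact_force: [-0.1, 0.4, -0.1]
opening: 0.599
```

Run:
```python
from h import *
from cell import observe,camera,camera_info
s=observe();plan(s,[.4827,-.1994,.038],103.85);print(s["joint_pos"].round(2))
i=camera_info("wrist");p,d=camera("wrist")
np.savez("wrist2.npz",p=p,d=d,K=i["K"],T=i["pose"]); cv2.imwrite("pics/wrist2.png",p[:,:,::-1])
s=observe();plan(s,[.4827,-.1994,.038],103.85)
```

```text
t 3.2 pos [ 0.4842 -0.197   0.1408] jawyaw 104.04 down [ 4.e-04  8.e-04 -1.e+00] F [-0.1  0.4 -0.1] op 0.599
shift [102.8   2.1  -2.1] twist 0.02
[-0.45  0.14  0.85  1.91 -0.12  1.14  2.26]
t 3.25 pos [ 0.4844 -0.197   0.1411] jawyaw 104.06 down [ 1.3e-03  8.0e-04 -1.0e+00] F [-1.  -0.8 -0.1] op 0.603
shift [103.1   2.4  -2. ] twist 0.03
```

View pics/wrist2.png

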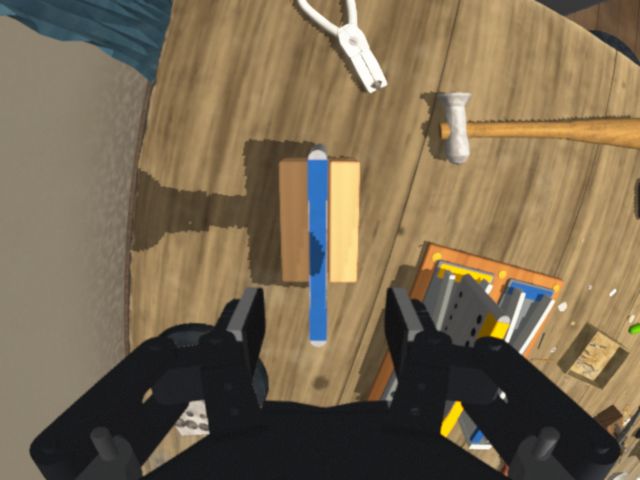

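```bash
cat >> h.py <<'E'
def plate(n,fish,zt,x0,x1,y0,y1,col):
    ppm=4; im=ortho(n,zt,x0,x1,y0,y1,ppm,fish); h=cv2.cvtColor(im,cv2.COLOR_BGR2HSV)
    lo,hi=((100,100,30),(125,255,255)) if col=="b" else ((18,120,60),(32,255,255))
    m=cv2.inRange(h,lo,hi); m=cv2.morphologyEx(m,cv2.MORPH_OPEN,np.ones((5,5)))
    nn,lab,st,_=cv2.connectedComponentsWithStats(m); 
    for k in 1+np.argsort(-st[1:,4])[:2]:
        v,u=np.nonzero(lab==k); (a,b),(w,hh),ang=cv2.minAreaRect(np.stack([u,v],1).astype(np.float32))
        X=x1-v/4000; Y=y1-u/4000; P=np.stack([X,Y],1); c=P.mean(0); U=np.linalg.svd(P-c,full_matrices=False)[2][0]; U*=np.sign(U[0])
        print(n,col,"center(rect)",round(x1-b/4000,4),round(y1-a/4000,4),"size",w/4,hh/4,"mean",c.round(4),"yaw",np.degrees(np.arctan2(U[1],U[0])).round(2))
E
python3 - <<'E'
from h import *
plate("wrist2.npz",1,.087,.40,.57,-.28,-.13,"b")
plate("top0.npz",0,.087,.40,.57,-.28,-.13,"b")
plate("wrist1.npz",1,.087,.45,.66,-.11,-.04,"y")
plate("top0.npz",0,.087,.45,.66,-.11,-.04,"y")
E
```

```text
wrist2.npz b center(rect) 0.4841 -0.2014 size 109.65097045898438 10.336250305175781 mean [ 0.4841 -0.2014] yaw 13.87
top0.npz b center(rect) 0.4826 -0.1998 size 109.4968032836914 13.085121154785156 mean [ 0.4826 -0.2001] yaw 13.8
wrist1.npz y center(rect) 0.5614 -0.075 size 123.09124755859375 37.208961486816406 mean [ 0.5733 -0.0706] yaw -0.02
wrist1.npz y center(rect) 0.4784 -0.0634 size 40.79248046875 10.490742683410645 mean [ 0.4775 -0.063 ] yaw 88.43
top0.npz y center(rect) 0.565 -0.0701 size 46.07470703125 139.766845703125 mean [ 0.5683 -0.0717] yaw -1.83
top0.npz y center(rect) 0.579 -0.0904 size 19.5 7.75 mean [ 0.5791 -0.0904] yaw -1.32
```

Call:
drive_tool(
  rows=[
    [[0.6,5,2,-3,0],[0.6,20,2,-3,0],[0.6,45,2,-3,0],[0.6,70,2,-3,0],[0.6,90,2,-3,0],[0.6,100,2,-3,0],[0.6,103,2,-3,0],[0.6,103,2,-3,0]],
  ],
)

```text
time_s: 4.25
eef_pos: [0.4827, -0.2021, 0.0377]
tool_rot: [0.557, -0.436, -0.557, -0.436]
contact_force: [0.1, 0.2, 0.5]
opening: 0.596
```

Call:
drive_tool(
  rows=[
    [[0,0,0,0,0],[0,0,0,0,0],[0,0,0,0,0],[0,0,0,0,0],[0,0,0,0,0],[0,0,0,0,0],[0,0,0,0,0],[0,0,0,0,0]],
  ],
  newtons=80,
)

```text
time_s: 5.25
eef_pos: [0.4828, -0.2018, 0.0379]
tool_rot: [0.557, -0.435, -0.557, -0.436]
contact_force: [-0.8, 0.9, 5.9]
opening: 0.106
```

Run:
```python
from h import *
from cell import observe,camera,camera_info
s=observe();plan(s,[.4832,-.2005,.038],103.85)
i=camera_info("wrist");p,d=camera("wrist")
np.savez("wrist3.npz",p=p,d=d,K=i["K"],T=i["pose"]); cv2.imwrite("pics/wrist3.png",p[:,:,::-1])
```

```text
t 5.25 pos [ 0.4828 -0.2018  0.0379] jawyaw 103.95 down [ 9.e-04  5.e-04 -1.e+00] F [-0.8  0.9  5.9] op 0.106
shift [-0.1 -0.7  1.2] twist 0.01
```

View pics/wrist3.png

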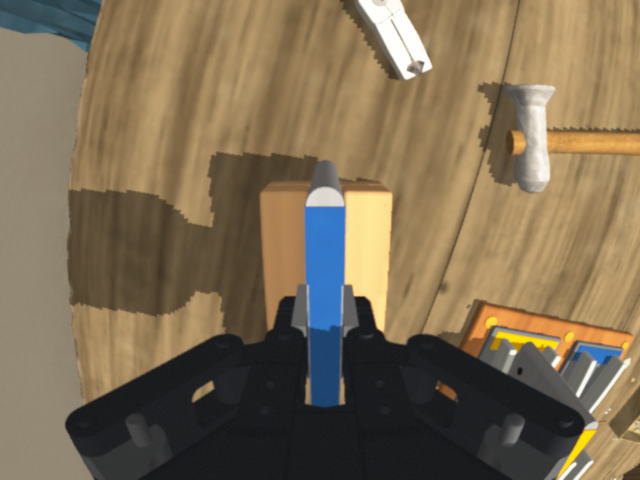

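Call:
drive_tool(
  rows=[
    [[0,-4,0,0,0],[0,-12,0,0,0],[0,-25,0,0,0],[0,-45,0,0,0],[0,-65,0,0,0],[0,-85,0,0,0],[0,-100,0,0,0],[0,-102,0,0,0]],
  ],
)

```text
time_s: 6.3
eef_pos: [0.483, -0.2022, 0.1406]
tool_rot: [0.558, -0.435, -0.556, -0.436]
contact_force: [0.0, 0.2, -4.4]
opening: 0.104
```

Run:
```python
from h import *
from cell import observe
s=observe();plan(s,[.500,.0005,.14],89.2)
```

```text
t 6.3 pos [ 0.483  -0.2022  0.1406] jawyaw 103.94 down [ 0.0025  0.     -1.    ] F [ 0.   0.2 -4.4] op 0.104
shift [  0.6 -65.3 192.6] twist 1.84
```

Call:
drive_tool(
  rows=[
    [[0,0,-5,15,0.2],[0,0,-15,45,0.5],[0,0,-27,80,0.9],[0,0,-39,115,1.2],[0,0,-51,150,1.5],[0,0,-62,180,1.8],[0,0,-67,192,1.84],[0,0,-67,192,1.84]],
  ],
)

```text
time_s: 7.3
eef_pos: [0.5008, 0.0006, 0.1389]
tool_rot: [-0.497, 0.503, 0.497, 0.503]
contact_force: [-0.3, -0.5, -3.5]
opening: 0.105
```

Run:
```python
from h import *
from cell import observe,camera,camera_info
s=observe();plan(s,[.502,.0005,.14],89.2)
for n in("wrist","top","scene"):
    i=camera_info(n);p,d=camera(n)
    np.savez(n+"4.npz",p=p,d=d,K=i["K"],T=i["pose"]); cv2.imwrite(f"pics/{n}4.png",p[:,:,::-1])
s=observe();plan(s,[.502,.0005,.14],89.2)
cv2.imwrite("pics/top4z.png",cv2.resize(cv2.imread("pics/top4.png")[200:350,230:430],None,fx=4,fy=4,interpolation=cv2.INTER_CUBIC))
```

```text
t 7.3 pos [0.5008 0.0006 0.1389] jawyaw 89.33 down [-8.e-04 -9.e-04 -1.e+00] F [-0.3 -0.5 -3.5] op 0.105
shift [-1.1 -1.2 -0.1] twist 0.02
t 7.45 pos [ 0.5009 -0.0014  0.1392] jawyaw 89.1 down [-3.e-04 -8.e-04 -1.e+00] F [-0.5 -0.5 -2. ] op 0.107
shift [-0.8 -1.1  1.9] twist -0.01
```

View pics/wrist4.png

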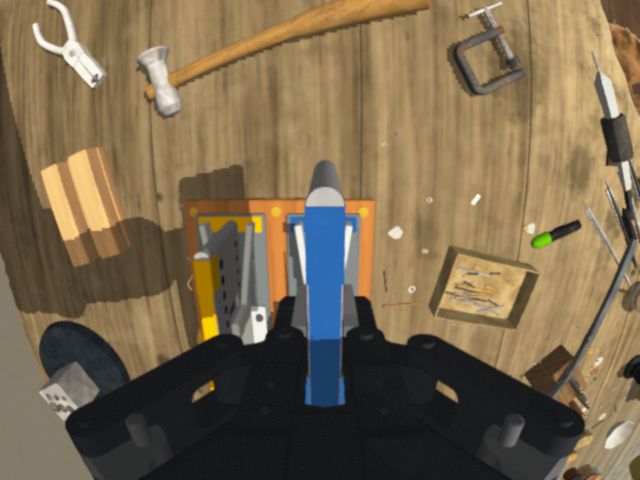

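View pics/top4z.png

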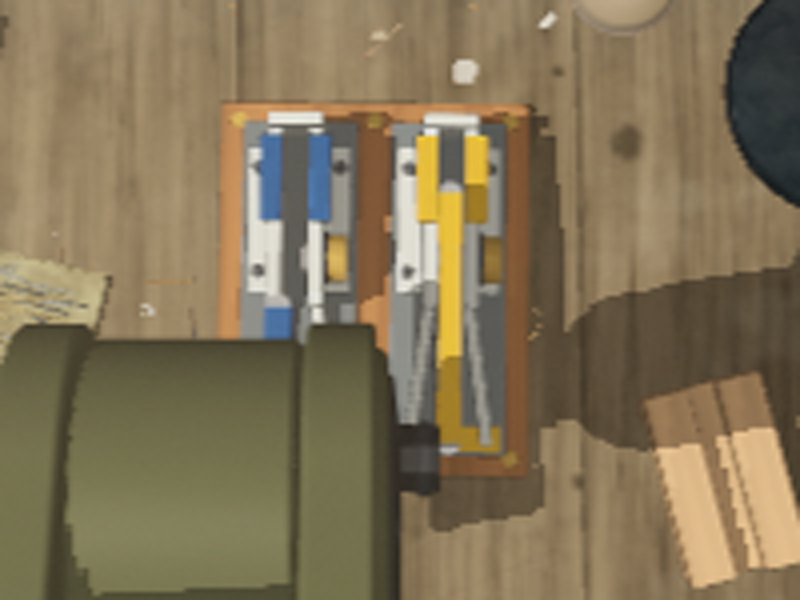

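View pics/scene4.png

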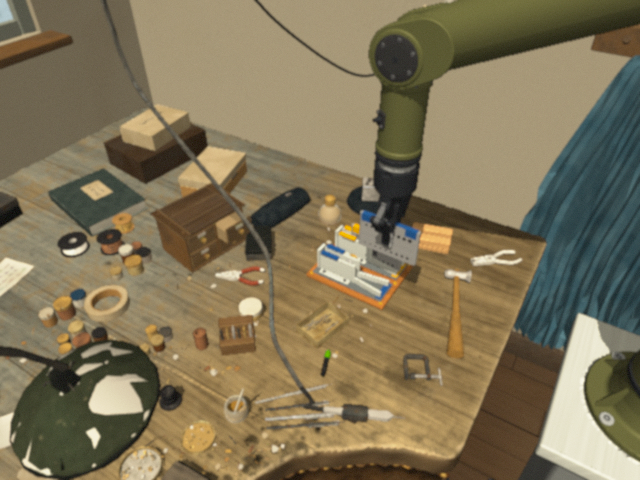

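Run:
```python
from h import *
ppm=8
im0=ortho("wrist4.npz",.026,.47,.55,-.04,.04,ppm,1); cv2.imwrite("pics/g4.png",im0)
im=cv2.GaussianBlur(im0.astype(float).sum(2),(0,0),5)
for x in (.495,.5,.505,.51,.515):
    r=int((.55-x)*1000*ppm); row=im[r-4:r+5].mean(0); res=[]
    for y0,y1 in((.03,.008),(-.008,-.03)):
        a,b=int((.04-y0)*1000*ppm),int((.04-y1)*1000*ppm); k=a+np.argmax(row[a:b]); res.append(round(40-k/ppm,2))
    print(x,res,sum(res)/2)
# plate top at z = .189 in wrist & depth
p,d,K,T=load("wrist4.npz")
for zt in(.188,):
    plate("wrist4.npz",1,zt,.43,.53,-.03,.03,"b")
print(T[:3,3])
# top cam: nose of the plate
p,d,K,T=load("top4.npz");C=cloud(d,K,T)
m=(abs(C[...,2]-.188)<.012)&(C[...,0]>.5)&(C[...,0]<.6)&(abs(C[...,1])<.03)&(d>0); P=C[m]; print(len(P),P.mean(0),P.min(0),P.max(0))
```

```text
0.495 [np.float64(29.75), np.float64(-16.38)] 6.6850000000000005
0.5 [np.float64(17.5), np.float64(-18.25)] -0.375
0.505 [np.float64(16.88), np.float64(-17.75)] -0.4350000000000005
0.51 [np.float64(16.38), np.float64(-17.12)] -0.370000000000001
0.515 [np.float64(16.0), np.float64(-16.62)] -0.3100000000000005
wrist4.npz b center(rect) 0.4813 0.0011 size 14.058547973632812 67.54386138916016 mean [0.4817 0.0005] yaw -0.88
wrist4.npz b center(rect) 0.451 -0.0071 size 2.0 1.75 mean [ 0.4509 -0.0072] yaw -31.12
[0.42684321 0.00112875 0.28119282]
73 [ 0.55188013 -0.00058106  0.18947776] [ 0.54410258 -0.00541676  0.17937054] [0.55979121 0.00420805 0.19307966]
```

View pics/g4.png

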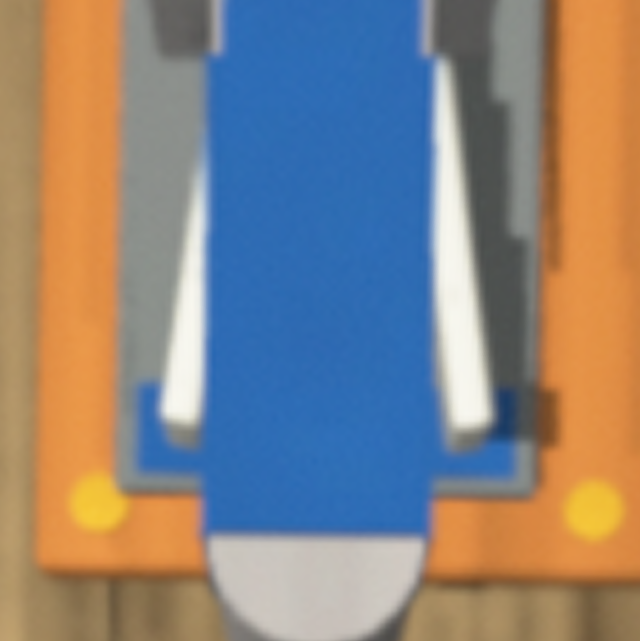

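Call:
drive_tool(
  rows=[
    [[0,5,2,-0.5,0],[0,20,2,-0.5,0],[0,40,2,-0.5,0],[0,60,2,-0.5,0],[0,78,2,-0.5,0],[0,92,2,-0.5,0],[0,100,2,-0.5,0],[0,100,2,-0.5,0]],
  ],
)

```text
time_s: 8.45
eef_pos: [0.4992, -0.0, 0.0391]
tool_rot: [-0.497, 0.503, 0.497, 0.503]
contact_force: [-0.6, 0.2, -3.4]
opening: 0.11
```

Run:
```python
from h import *
from cell import observe,camera,camera_info
s=observe();plan(s,[.502,.0,.0385],89.2); print(s["wrist_torque"])
for n in("top","scene","wrist"):
    i=camera_info(n);p,d=camera(n)
    np.savez(n+"5.npz",p=p,d=d,K=i["K"],T=i["pose"]); cv2.imwrite(f"pics/{n}5.png",p[:,:,::-1])
s=observe();plan(s,[.502,.0005,.0385],89.2)
a=cv2.resize(cv2.imread("pics/top5.png")[220:320,270:370],None,fx=4,fy=4,interpolation=cv2.INTER_CUBIC)
b=cv2.resize(cv2.imread("pics/scene5.png")[200:300,310:410],None,fx=4,fy=4,interpolation=cv2.INTER_CUBIC)
cv2.imwrite("pics/z5.png",np.hstack([a,b]))
```

```text
t 8.45 pos [ 0.4992 -0.      0.0391] jawyaw 89.22 down [-0.e+00 -3.e-04 -1.e+00] F [-0.6  0.2 -3.4] op 0.11
shift [ 0.6 -2.8  0.1] twist 0.0
[ 0.0257656   0.00323492 -0.00174091]
t 8.6 pos [4.995e-01 2.000e-04 3.980e-02] jawyaw 89.22 down [ 1.e-03  4.e-04 -1.e+00] F [-0.1 -0.4 -4.1] op 0.111
shift [ 1.3 -2.5  0.4] twist 0.0
```

View pics/z5.png

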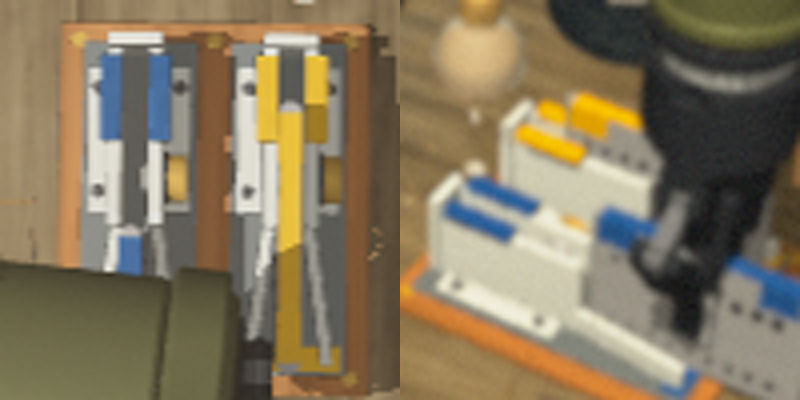

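View pics/wrist5.png

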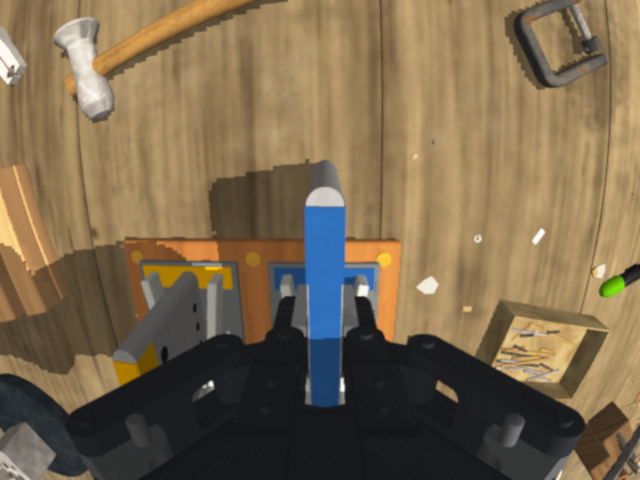

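Run:
```python
from h import *
p,d,K,T=load("top5.npz");C=cloud(d,K,T)
m=(abs(C[...,2]-.088)<.012)&(C[...,0]>.5)&(C[...,0]<.6)&(abs(C[...,1])<.03)&(d>0); P=C[m]; print(len(P),P.mean(0),P.min(0),P.max(0))
a=ortho("top5.npz",.0875,.53,.59,-.03,.03,6.6,0);b=ortho("top5.npz",.057,.53,.59,-.03,.03,6.6,0)
im=np.hstack([a,b]); 
for k in range(0,60,5): 
    for o in(0,396): cv2.line(im,(o+int(k*6.6),0),(o+int(k*6.6),12 if k%10 else 24),(0,0,255),1)
cv2.imwrite("pics/n5.png",im)
```

```text
70 [5.48464195e-01 4.38714278e-04 8.98494163e-02] [ 0.53817117 -0.00391745  0.07964485] [0.55933098 0.00519232 0.09539613]
```

View pics/n5.png

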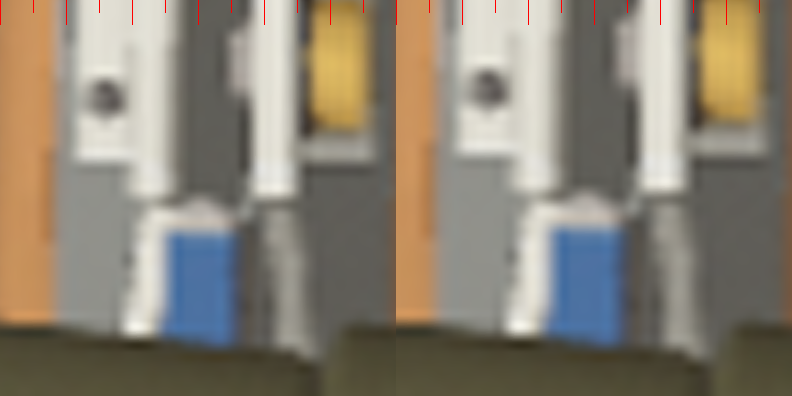

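Call:
drive_tool(
  rows=[
    [[0,0.7,0,0,0],[0,1.2,-1,0,0],[0,1.2,-4,0,0],[0,1.2,-7,0,0],[0,1.2,-10,0,0],[0,1.2,-12,0,0],[0,1.2,-12,0,0],[0,1.2,-12,0,0]],
  ],
)

```text
time_s: 9.6
eef_pos: [0.5109, -0.0001, 0.038]
tool_rot: [-0.497, 0.503, 0.497, 0.503]
contact_force: [0.6, -0.3, -3.6]
opening: 0.104
```

Run:
```python
from h import *
from cell import observe,camera,camera_info
s=observe();plan(s,[.502,.0,.0385],89.2); print(s["wrist_torque"])
n="top"
i=camera_info(n);p,d=camera(n)
np.savez(n+"6.npz",p=p,d=d,K=i["K"],T=i["pose"])
a=ortho("top6.npz",.0875,.53,.61,-.03,.03,6.6,0);b=ortho("top6.npz",.057,.53,.61,-.03,.03,6.6,0)
cv2.imwrite("pics/n6.png",np.hstack([a,b]))
```

```text
t 9.6 pos [ 5.109e-01 -1.000e-04  3.800e-02] jawyaw 89.22 down [-2.e-04  0.e+00 -1.e+00] F [ 0.6 -0.3 -3.6] op 0.104
shift [-0.5  8.9 -0. ] twist 0.0
[ 0.02451593 -0.02784919 -0.02341182]
```

View pics/n6.png

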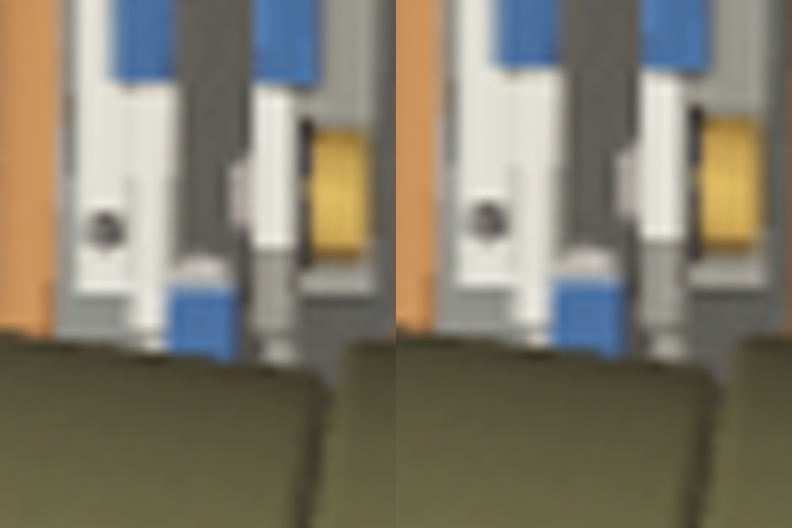

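Call:
drive_tool(
  rows=[
    [[0,0.5,0,0,0],[0,0.5,-3,0,0],[0,0.5,-6,0,0],[0,0.5,-9,0,0],[0,0.5,-12,0,0],[0,0.5,-15,0,0],[0,0.5,-18,0,0],[0,0.5,-18,0,0]],
  ],
)

```text
time_s: 10.65
eef_pos: [0.5293, 0.0005, 0.0379]
tool_rot: [-0.497, 0.503, 0.497, 0.503]
contact_force: [-4.1, 2.0, 5.3]
opening: 0.103
```

Run:
```python
from h import *
from cell import observe,camera,camera_info
s=observe();plan(s,[.502,.0,.0385],89.2); print(s["wrist_torque"])
n="top"
i=camera_info(n);p,d=camera(n)
np.savez(n+"7.npz",p=p,d=d,K=i["K"],T=i["pose"])
a=ortho("top7.npz",.0875,.53,.61,-.03,.03,6.6,0);b=ortho("top7.npz",.057,.53,.61,-.03,.03,6.6,0)
cv2.imwrite("pics/n7.png",np.hstack([a,b]))
```

```text
t 10.65 pos [5.293e-01 5.000e-04 3.790e-02] jawyaw 89.26 down [-1.e-04  9.e-04 -1.e+00] F [-4.1  2.   5.3] op 0.103
shift [-0.6 27.3 -0.8] twist 0.01
[0.43474804 0.51837706 0.10030347]
```

View pics/n7.png

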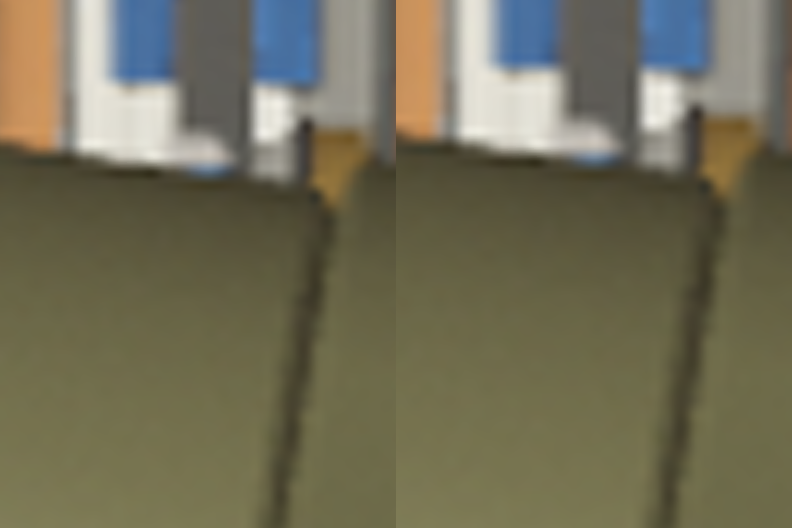

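Call:
drive_tool(
  rows=[
    [[0.3,0,0,0,0],[0.3,0,0,0,0],[0.3,0,0,0,0],[0.3,-8,0,0,0],[0.3,-25,0,0,0],[0.3,-45,0,0,0],[0.3,-65,0,0,0],[0.3,-70,0,0,0]],
  ],
)

```text
time_s: 11.7
eef_pos: [0.5305, -0.0003, 0.11]
tool_rot: [-0.497, 0.502, 0.496, 0.505]
contact_force: [-0.3, 0.4, -0.3]
opening: 0.301
```

Run:
```python
from h import *
from cell import observe,camera,camera_info
s=observe();plan(s,[.446,.0005,.108],89.2)
n="wrist"
i=camera_info(n);p,d=camera(n)
np.savez(n+"8.npz",p=p,d=d,K=i["K"],T=i["pose"]);cv2.imwrite(f"pics/{n}8.png",p[:,:,::-1])
plate("wrist8.npz",1,.087,.44,.62,-.02,.02,"b")
```

```text
t 11.7 pos [ 5.305e-01 -3.000e-04  1.100e-01] jawyaw 89.22 down [ 0.0039  0.0012 -1.    ] F [-0.3  0.4 -0.3] op 0.301
shift [ 1.6 84.5 -0.4] twist 0.0
wrist8.npz b center(rect) 0.5444 -0.0004 size 136.75 34.25 mean [0.5383 0.0014] yaw 2.68
wrist8.npz b center(rect) 0.595 -0.0121 size 8.676719665527344 34.4272575378418 mean [ 0.5949 -0.0119] yaw -0.0
```

View pics/wrist8.png

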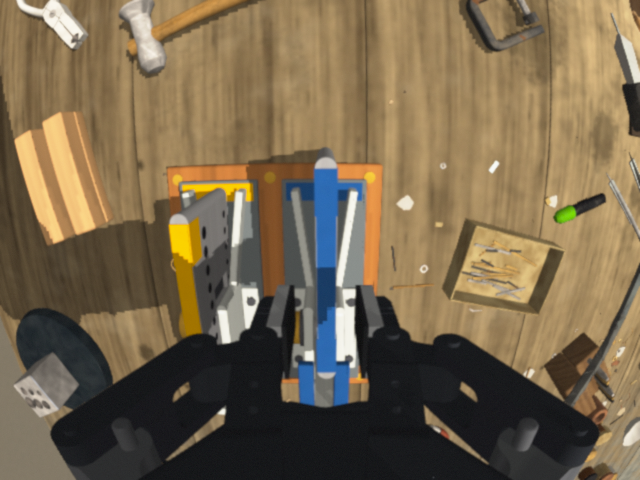

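Call:
drive_tool(
  rows=[
    [[0,0,5,0,0],[0,0,20,0,0],[0,0,40,0,0],[0,0,60,0,0],[0,0,78,0,0],[0,0,85,0,0],[0,0,85,0,0],[0,5,85,0,0]],
  ],
  newtons=40,
)

```text
time_s: 12.75
eef_pos: [0.445, 0.0009, 0.1028]
tool_rot: [-0.497, 0.503, 0.496, 0.504]
contact_force: [0.6, 0.7, 0.4]
opening: 0.003
```

Run:
```python
from h import *
from cell import observe,camera,camera_info
s=observe();plan(s,[.446,.0005,.042],89.2);print(s["joint_pos"].round(2))
n="wrist"
i=camera_info(n);p,d=camera(n)
np.savez(n+"9.npz",p=p,d=d,K=i["K"],T=i["pose"]);cv2.imwrite(f"pics/{n}9.png",p[:,:,::-1])
```

```text
t 12.75 pos [0.445  0.0009 0.1028] jawyaw 89.23 down [ 0.0014  0.     -1.    ] F [0.6 0.7 0.4] op 0.003
shift [60.8 -0.9 -0.4] twist 0.0
[-0.77 -0.03  0.7   2.12  0.03  1.05  1.48]
```

View pics/wrist9.png

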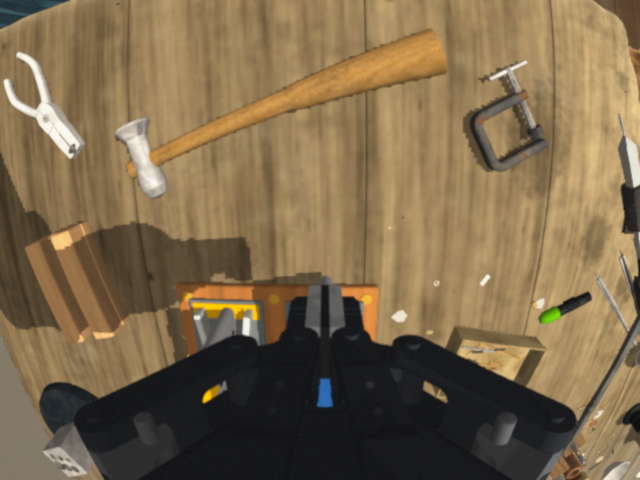

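Call:
drive_tool(
  rows=[
    [[0,5,-1,0,0],[0,18,-1,0,0],[0,32,-1,0,0],[0,46,-1,0,0],[0,58,-1,0,0],[0,66,-1,0,0],[0,70,-1,0,0],[0,70,-1,0,0]],
  ],
)

```text
time_s: 13.8
eef_pos: [0.4451, 0.0008, 0.0325]
tool_rot: [-0.497, 0.503, 0.497, 0.503]
contact_force: [-0.1, -0.2, 1.0]
opening: -0.003
```

Run:
```python
from h import *
from cell import observe,camera,camera_info
s=observe();plan(s,[.511,.0,.033],89.2);print(s["joint_pos"].round(2))
```

```text
t 13.8 pos [0.4451 0.0008 0.0325] jawyaw 89.22 down [-1.e-04 -1.e-04 -1.e+00] F [-0.1 -0.2  1. ] op -0.003
shift [ -0.5 -65.9   0.1] twist 0.0
[-0.74  0.1   0.72  2.18 -0.09  0.89  1.58]
```

Call:
drive_tool(
  rows=[
    [[0,0,-7,0,0],[0,0,-13,0,0],[0,0,-19,0,0],[0,0,-25,0,0],[0,0,-31,0,0],[0,0,-37,0,0],[0,0,-43,0,0],[0,0,-45,0,0]],
  ],
)

```text
time_s: 14.8
eef_pos: [0.4907, 0.0004, 0.0327]
tool_rot: [-0.497, 0.503, 0.496, 0.503]
contact_force: [-3.4, 1.7, -0.6]
opening: 0.0
```

```bash
cat > look.py <<'E'
import sys
from h import *
from cell import observe,camera,camera_info
k=sys.argv[1]
s=observe();plan(s,[.511,.0,.033],89.2); print(s["wrist_torque"].round(2))
for n in("top","scene"):
    i=camera_info(n);p,d=camera(n)
    np.savez(n+k+".npz",p=p,d=d,K=i["K"],T=i["pose"])
    cv2.imwrite(f"pics/{n}{k}.png",p[:,:,::-1])
a=cv2.resize(cv2.imread(f"pics/top{k}.png")[220:320,270:370],None,fx=4,fy=4,interpolation=cv2.INTER_CUBIC)
b=cv2.resize(cv2.imread(f"pics/scene{k}.png")[200:300,310:410],None,fx=4,fy=4,interpolation=cv2.INTER_CUBIC)
cv2.imwrite(f"pics/z{k}.png",np.hstack([a,b]))
E
python3 look.py 10
```

```text
t 14.8 pos [4.907e-01 4.000e-04 3.270e-02] jawyaw 89.23 down [ 6.e-04 -1.e-04 -1.e+00] F [-3.4  1.7 -0.6] op 0.0
shift [ -0.3 -20.3  -0.1] twist 0.0
[0.21 0.61 0.02]
```

View pics/z10.png

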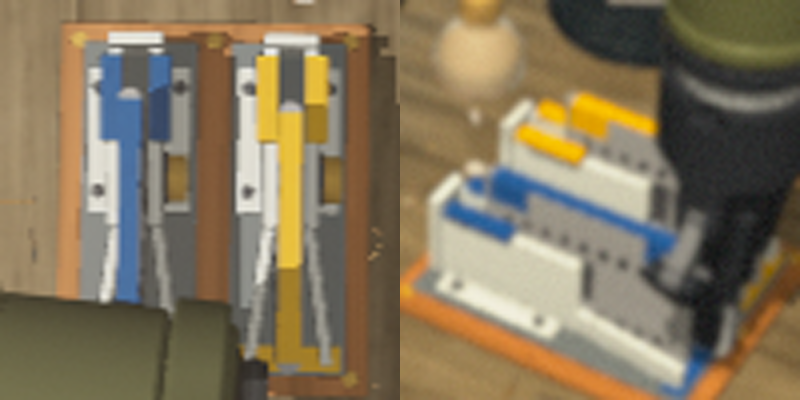

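Call:
drive_tool(
  rows=[
    [[0,0,-3,0,0],[0,0,-6,0,0],[0,0,-9,0,0],[0,0,-11,0,0],[0,0,-13,0,0],[0,0,-15,0,0],[0,0,-16,0,0],[0,0,-16,0,0]],
  ],
)

```text
time_s: 15.9
eef_pos: [0.5065, -0.0002, 0.0327]
tool_rot: [-0.497, 0.503, 0.496, 0.504]
contact_force: [-2.7, 0.8, -0.7]
opening: -0.0
```

```bash
python3 look.py 11
python3 - <<'E'
from h import *
for k in("10","11"):
    p,d,K,T=load(f"top{k}.npz");C=cloud(d,K,T)
    m=(C[...,2]>.078)&(C[...,2]<.1)&(C[...,0]>.54)&(C[...,0]<.66)&(abs(C[...,1])<.02)&(d>0);P=C[m];print(P.max(0),P.mean(0))
E
```

```text
t 15.9 pos [ 5.065e-01 -2.000e-04  3.270e-02] jawyaw 89.22 down [ 1.e-03 -2.e-04 -1.e+00] F [-2.7  0.8 -0.7] op -0.0
shift [-0.3 -4.5  0.2] twist 0.0
[ 0.13  0.31 -0.  ]
[0.62016468 0.00522422 0.09433839] [0.58034669 0.00063247 0.08897254]
[0.63601252 0.00526755 0.09349812] [0.59222702 0.00062193 0.08848567]
```

View pics/z11.png

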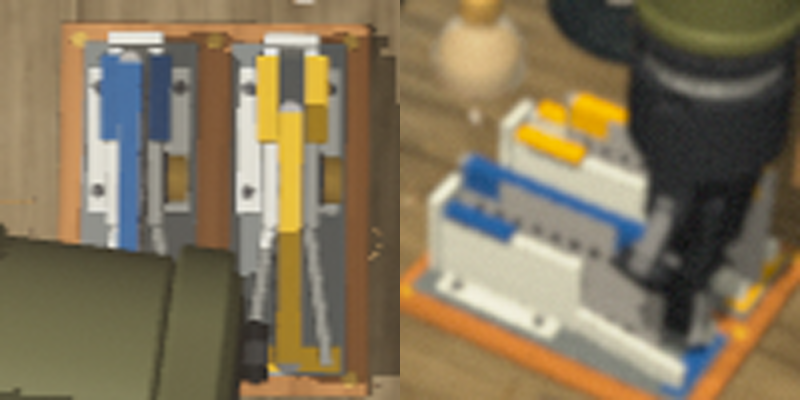

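Call:
drive_tool(
  rows=[
    [[0,0,-1,0,0],[0,0,-2,0,0],[0,0,-2.5,0,0],[0,0,-3,0,0],[0,0,-3.5,0,0],[0,0,-4,0,0],[0,0,-4,0,0],[0,0,-4,0,0]],
  ],
)

```text
time_s: 17.0
eef_pos: [0.5104, -0.0, 0.0327]
tool_rot: [-0.497, 0.503, 0.496, 0.504]
contact_force: [-0.4, 0.3, -0.6]
opening: -0.002
```

```bash
python3 look.py 12
python3 - <<'E'
from h import *
for k in("11","12"):
    p,d,K,T=load(f"top{k}.npz");C=cloud(d,K,T)
    m=(C[...,2]>.078)&(C[...,2]<.1)&(C[...,0]>.54)&(C[...,0]<.66)&(abs(C[...,1])<.02)&(d>0);P=C[m];print(P.max(0),P.mean(0))
E
```

```text
t 17.0 pos [ 0.5104 -0.      0.0327] jawyaw 89.22 down [ 8.e-04  0.e+00 -1.e+00] F [-0.4  0.3 -0.6] op -0.002
shift [-0.3 -0.6  0. ] twist 0.0
[-0.01  0.11 -0.03]
[0.63601252 0.00526755 0.09349812] [0.59222702 0.00062193 0.08848567]
[0.63981493 0.00525736 0.09364433] [0.59696978 0.00059831 0.08872514]
```

Call:
drive_tool(
  rows=[
    [[0,0,-0.5,0,0],[0,0,-1,0,0],[0,0,-1.5,0,0],[0,0,-2,0,0],[0,0,-2,0,0],[0,0,-2,0,0],[0,0,-2,0,0],[0,0,-2,0,0]],
  ],
)

```text
time_s: 18.1
eef_pos: [0.5121, -0.0001, 0.0326]
tool_rot: [-0.497, 0.503, 0.497, 0.503]
contact_force: [-1.3, -0.7, -0.1]
opening: 0.002
```

```bash
python3 look.py 13
python3 - <<'E'
from h import *
for k in("12","13"):
    p,d,K,T=load(f"top{k}.npz");C=cloud(d,K,T)
    m=(C[...,2]>.078)&(C[...,2]<.1)&(C[...,0]>.54)&(C[...,0]<.66)&(abs(C[...,1])<.02)&(d>0);P=C[m];print(P.max(0),P.mean(0))
    cv2.imwrite(f"pics/e{k}.png",ortho(f"top{k}.npz",.0875,.60,.66,-.03,.03,6.6,0))
cv2.imwrite("pics/e.png",np.hstack([cv2.imread(f"pics/e{k}.png") for k in("12","13")]))
E
```

```text
t 18.1 pos [ 5.121e-01 -1.000e-04  3.260e-02] jawyaw 89.22 down [ 2.e-04  0.e+00 -1.e+00] F [-1.3 -0.7 -0.1] op 0.002
shift [-0.4  1.1  0.1] twist 0.0
[-0.    0.12 -0.05]
[0.63981493 0.00525736 0.09364433] [0.59696978 0.00059831 0.08872514]
[0.64168048 0.00529677 0.09389262] [5.99272412e-01 5.87552300e-04 8.87727952e-02]
```

View pics/e.png

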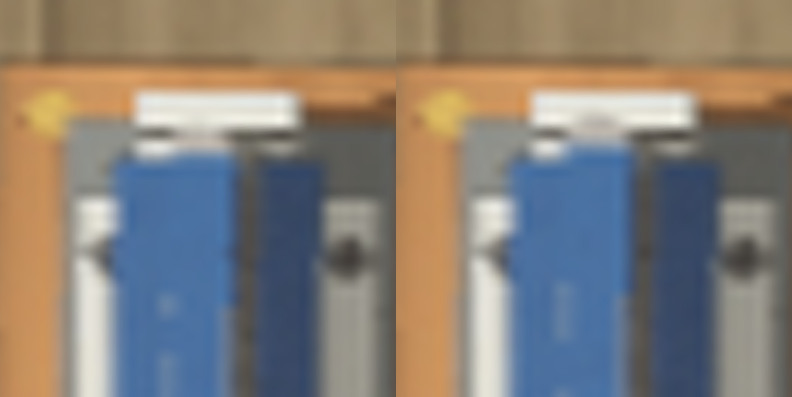

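Call:
drive_tool(
  rows=[
    [[0,0,-0.3,0,0],[0,0,-0.6,0,0],[0,0,-0.9,0,0],[0,0,-1.2,0,0],[0,0,-1.2,0,0],[0,0,-1.2,0,0],[0,0,-1.2,0,0],[0,0,-1.2,0,0]],
  ],
)

```text
time_s: 19.2
eef_pos: [0.5129, -0.0001, 0.0325]
tool_rot: [-0.496, 0.504, 0.497, 0.503]
contact_force: [-4.1, 0.2, 0.5]
opening: 0.001
```

```bash
python3 look.py 14
python3 - <<'E'
from h import *
for k in("13","14"):
    p,d,K,T=load(f"top{k}.npz");C=cloud(d,K,T)
    m=(C[...,2]>.078)&(C[...,2]<.1)&(C[...,0]>.54)&(C[...,0]<.66)&(abs(C[...,1])<.02)&(d>0);P=C[m];print(P.max(0),P.mean(0))
    cv2.imwrite(f"pics/e{k}.png",ortho(f"top{k}.npz",.0875,.60,.66,-.03,.03,6.6,0))
cv2.imwrite("pics/e2.png",np.hstack([cv2.imread(f"pics/e{k}.png") for k in("13","14")]))
E
```

```text
t 19.2 pos [ 5.129e-01 -1.000e-04  3.250e-02] jawyaw 89.23 down [-6.e-04  1.e-04 -1.e+00] F [-4.1  0.2  0.5] op 0.001
shift [-0.5  1.9  0. ] twist 0.0
[0.11 0.62 0.04]
[0.64168048 0.00529677 0.09389262] [5.99272412e-01 5.87552300e-04 8.87727952e-02]
[0.64341691 0.00527987 0.09335911] [6.00252278e-01 5.81525079e-04 8.88307007e-02]
```

View pics/e2.png

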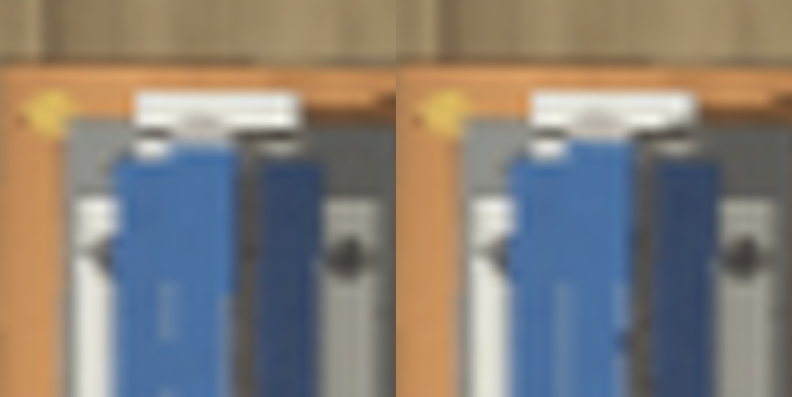

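Call:
drive_tool(
  rows=[
    [[0,0,-0.3,0,0],[0,0,-0.6,0,0],[0,0,-0.9,0,0],[0,0,-1.2,0,0],[0,0,-1.2,0,0],[0,0,-1.2,0,0],[0,0,-1.2,0,0],[0,0,-1.2,0,0]],
  ],
)

```text
time_s: 20.3
eef_pos: [0.5131, 0.0001, 0.0323]
tool_rot: [-0.496, 0.504, 0.497, 0.503]
contact_force: [-6.4, 0.2, 1.4]
opening: -0.003
```

Run:
```python
from h import *
from cell import observe
s=observe();plan(s,[.511,.0,.033],89.2)
```

```text
t 20.3 pos [5.131e-01 1.000e-04 3.230e-02] jawyaw 89.23 down [-2.8e-03  4.0e-04 -1.0e+00] F [-6.4  0.2  1.4] op -0.003
shift [-0.7  2.1 -0.1] twist 0.0
```

Call:
drive_tool(
  rows=[
    [[0,0,5,0,0],[0,0,15,0,0],[0,-15,27,0,0],[0,-40,40,0,0],[0,-65,40,0,0],[0,-78,40,-15,0],[0,-78,40,-40,0],[0,-78,40,-70,0]],
  ],
)

```text
time_s: 21.3
eef_pos: [0.4736, -0.071, 0.1108]
tool_rot: [-0.497, 0.503, 0.496, 0.504]
contact_force: [-0.1, -0.1, 0.2]
opening: 0.001
```

```bash
python3 look.py 15
python3 - <<'E'
from h import *
from cell import observe,camera,camera_info
s=observe();plan(s,[.472,-.0712,.033],89.2)
n="wrist"
i=camera_info(n);p,d=camera(n)
np.savez(n+"15.npz",p=p,d=d,K=i["K"],T=i["pose"]);cv2.imwrite(f"pics/{n}15.png",p[:,:,::-1])
E
```

```text
t 21.3 pos [ 0.4736 -0.071   0.1108] jawyaw 89.25 down [ 1.3e-03  1.0e-04 -1.0e+00] F [-0.1 -0.1  0.2] op 0.001
shift [ 77.8 -36.3  71.5] twist 0.01
[-0.04 -0.04 -0.04]
t 21.4 pos [ 0.4732 -0.0743  0.1107] jawyaw 88.86 down [ 9.0e-04 -1.6e-03 -1.0e+00] F [ 0.8  0.5 -0.5] op -0.0
shift [77.7  1.3  3.2] twist -0.04
```

View pics/z15.png

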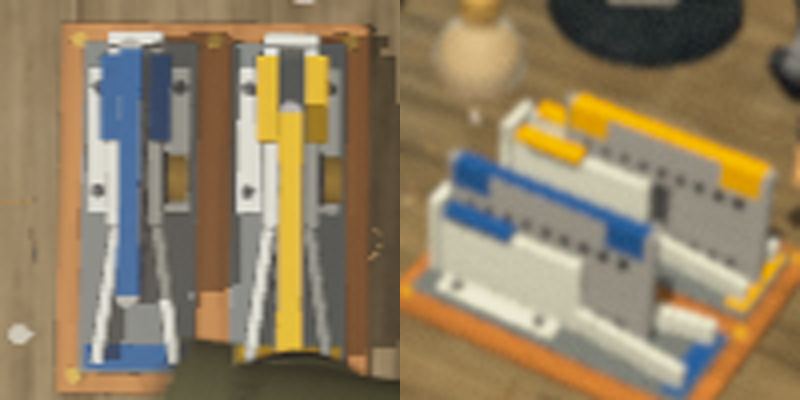

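View pics/wrist15.png

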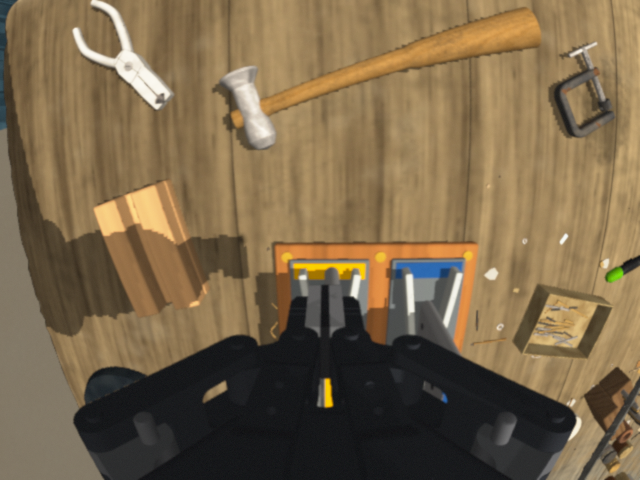

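Call:
drive_tool(
  rows=[
    [[0,5,4,1,0],[0,18,4,1,0],[0,34,4,1,0],[0,50,4,1,0],[0,64,4,1,0],[0,74,4,1,0],[0,77,4,1,0],[0,77,4,1,0]],
  ],
)

```text
time_s: 22.45
eef_pos: [0.4697, -0.0686, 0.0336]
tool_rot: [-0.497, 0.503, 0.496, 0.503]
contact_force: [0.2, -0.2, 0.8]
opening: -0.001
```

Run:
```python
from h import *
from cell import observe
s=observe();plan(s,[.5115,-.0712,.033],89.2)
p,d,K,T=load("top15.npz");C=cloud(d,K,T);z=C[...,2]
for y in((-.02,.02),(-.09,-.05)):
    m=(z>.078)&(z<.1)&(C[...,0]>.45)&(C[...,0]<.66)&(C[...,1]>y[0])&(C[...,1]<y[1])&(d>0);P=C[m]
    print(P.mean(0).round(4),P.min(0).round(4),P.max(0).round(4),(cv2.minAreaRect((P[:,:2]*1000).astype(np.float32))))
```

```text
t 22.45 pos [ 0.4697 -0.0686  0.0336] jawyaw 89.21 down [ 1.e-04 -1.e-04 -1.e+00] F [ 0.2 -0.2  0.8] op -0.001
shift [  0.6 -41.9  -2. ] twist 0.0
[0.5825 0.0007 0.0888] [ 0.5241 -0.004   0.0803] [0.6432 0.007  0.0933] ((583.68310546875, 1.4850492477416992), (10.900798797607422, 119.07477569580078), 89.90646362304688)
[ 0.5581 -0.0702  0.0887] [ 0.5046 -0.0751  0.0833] [ 0.6123 -0.0652  0.0938] ((558.4566650390625, -70.18214416503906), (9.013605117797852, 107.6993637084961), 89.43711853027344)
```

Call:
drive_tool(
  rows=[
    [[0,0,-3,-1,0],[0,0,-8,-2,0],[0,0,-13,-2,0],[0,0,-18,-2,0],[0,0,-23,-2,0],[0,0,-28,-2,0],[0,0,-32,-2,0],[0,0,-34,-2,0]],
  ],
)

```text
time_s: 23.45
eef_pos: [0.5028, -0.071, 0.0331]
tool_rot: [-0.496, 0.504, 0.497, 0.503]
contact_force: [-4.7, -0.1, 0.1]
opening: -0.001
```

```bash
python3 look.py 16
```

```text
t 23.45 pos [ 0.5028 -0.071   0.0331] jawyaw 89.22 down [-1.8e-03 -1.0e-04 -1.0e+00] F [-4.7 -0.1  0.1] op -0.001
shift [ 0.1 -7.2 71.1] twist 0.0
[-0.02  0.76  0.04]
```

View pics/z16.png

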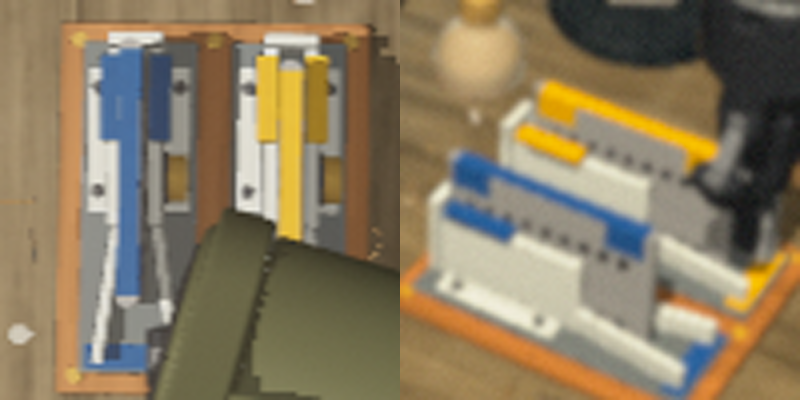

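Call:
drive_tool(
  rows=[
    [[0,0,-1,0,0],[0,0,-2,0,0],[0,0,-3,0,0],[0,0,-4,0,0],[0,0,-5,0,0],[0,0,-6,0,0],[0,0,-6.5,0,0],[0,0,-6.5,0,0]],
  ],
)

```text
time_s: 24.55
eef_pos: [0.5106, -0.071, 0.0339]
tool_rot: [-0.497, 0.503, 0.496, 0.504]
contact_force: [-0.1, 0.9, 0.2]
opening: -0.0
```

Call:
drive_tool(
  rows=[
    [[0,0,-0.5,0,0],[0,0,-1,0,0],[0,0,-1.5,0,0],[0,0,-1.5,0,0],[0,0,-1.5,0,0],[0,0,-1.5,0,0],[0,0,-1.5,0,0],[0,0,-1.5,0,0]],
  ],
)

```text
time_s: 25.55
eef_pos: [0.5116, -0.071, 0.0336]
tool_rot: [-0.497, 0.503, 0.497, 0.503]
contact_force: [-1.2, 0.1, -0.0]
opening: 0.002
```

Snap pattern repeats (force fell to about 0). I'll press gently on until the stop shows.

Call:
drive_tool(
  rows=[
    [[0,0,-0.5,0,0],[0,0,-1,0,0],[0,0,-1.5,0,0],[0,0,-1.5,0,0],[0,0,-1.5,0,0],[0,0,-1.5,0,0],[0,0,-1.5,0,0],[0,0,-1.5,0,0]],
  ],
)

```text
time_s: 26.55
eef_pos: [0.5119, -0.0711, 0.0332]
tool_rot: [-0.496, 0.504, 0.497, 0.503]
contact_force: [-5.4, 0.3, 1.4]
opening: 0.004
```

```bash
python3 look.py 17
```

```text
t 26.55 pos [ 0.5119 -0.0711  0.0332] jawyaw 89.21 down [-2.2e-03  3.0e-04 -1.0e+00] F [-5.4  0.3  1.4] op 0.004
shift [ 0.3  1.9 71.1] twist 0.0
[-0.    0.93  0.02]
```

View pics/z17.png

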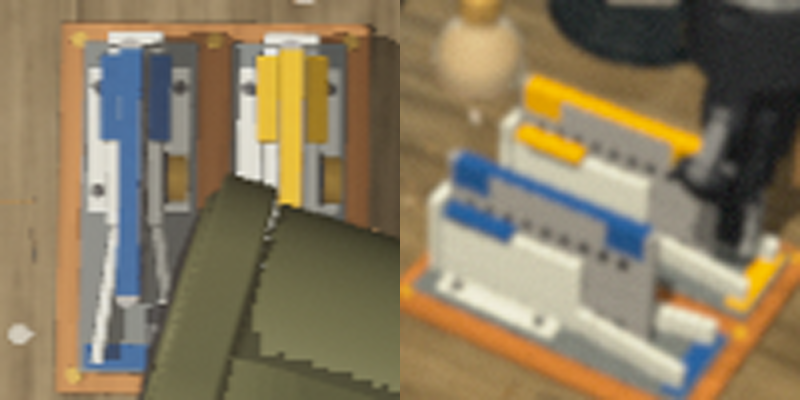

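Call:
drive_tool(
  rows=[
    [[0,0,5,0,0],[0,0,15,0,0],[0,-10,27,0,0],[0,-35,38,0,0],[0,-65,40,0,0],[0,-95,40,0,0],[0,-125,40,0,0],[0,-150,40,-20,0]],
  ],
)

```text
time_s: 27.65
eef_pos: [0.4731, -0.0893, 0.1849]
tool_rot: [-0.498, 0.502, 0.497, 0.504]
contact_force: [0.5, 0.6, 0.8]
opening: -0.0
```

Call:
drive_tool(
  rows=[
    [[0,-15,0,-30,0],[0,-40,0,-65,0],[0,-60,0,-100,0],[0,-80,0,-130,0],[0,-90,0,-160,0],[0,-90,0,-180,0],[0,-90,0,-190,0],[0,-90,0,-190,0]],
  ],
)

```text
time_s: 28.65
eef_pos: [0.4698, -0.2808, 0.2734]
tool_rot: [-0.496, 0.504, 0.496, 0.504]
contact_force: [0.2, -0.4, 0.4]
opening: -0.0
```

```bash
python3 look.py 18;  python3 - <<'E'
from h import *
p,d,K,T=load("top18.npz");C=cloud(d,K,T);z=C[...,2]
for y in((-.02,.02),(-.09,-.05)):
    m=(z>.078)&(z<.1)&(C[...,0]>.45)&(C[...,0]<.66)&(C[...,1]>y[0])&(C[...,1]<y[1])&(d>0);P=C[m]
    print(P.mean(0).round(4),P.min(0).round(4),P.max(0).round(4),(cv2.minAreaRect((P[:,:2]*1000).astype(np.float32))))
a=ortho("top18.npz",.057,.54,.66,-.11,.03,5.7,0);cv2.imwrite("pics/f18.png",a[:600,:800])
E
```

```text
t 28.65 pos [ 0.4698 -0.2808  0.2734] jawyaw 89.15 down [-2.e-04  1.e-04 -1.e+00] F [ 0.2 -0.4  0.4] op -0.0
shift [240.4 -37.1 281.4] twist -0.01
[ 0.04  0.   -0.01]
[0.5825 0.0007 0.0887] [ 0.5241 -0.004   0.0801] [0.6433 0.007  0.0936] ((583.7254638671875, 1.4448065757751465), (10.811589241027832, 119.19269561767578), 89.89112091064453)
[ 0.5817 -0.0704  0.0886] [ 0.5239 -0.0755  0.0798] [ 0.6411 -0.0654  0.0931] ((582.4921264648438, -70.38762664794922), (9.057918548583984, 117.25535583496094), 89.36585235595703)
```

View pics/z18.png

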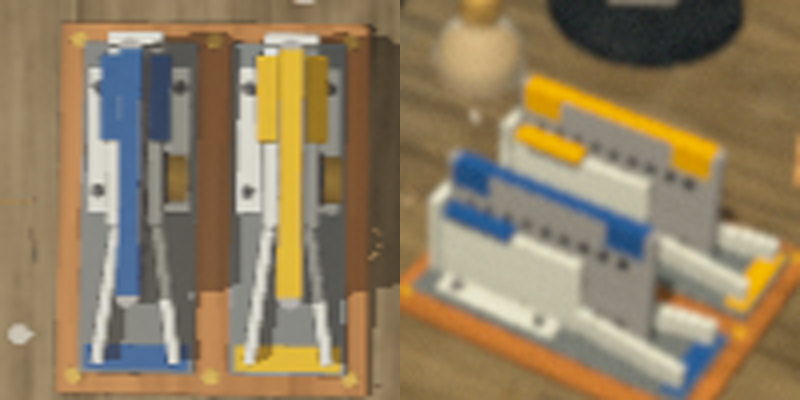

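View pics/top18.png

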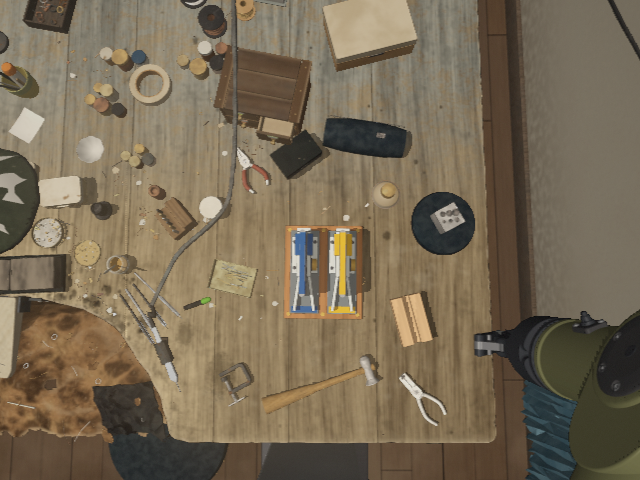

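View pics/f18.png

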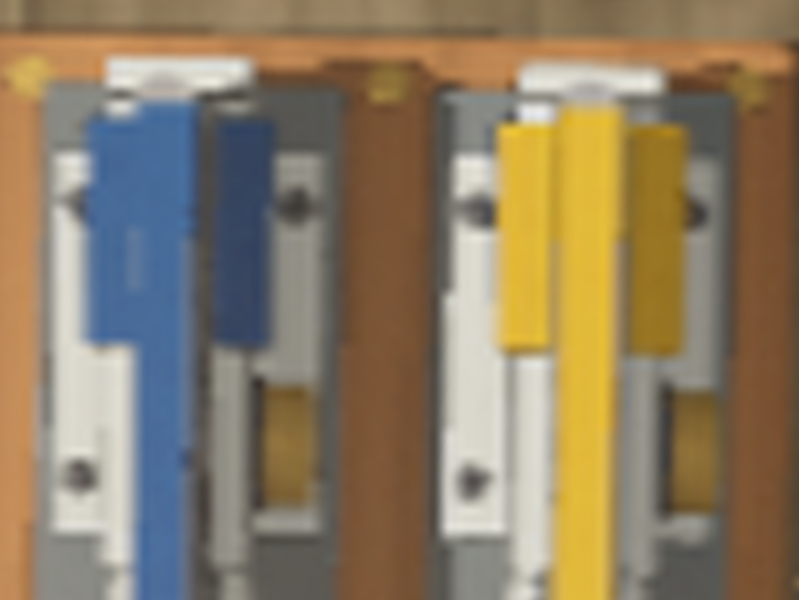

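```bash
python3 -c "
from cell import close_job; print(close_job())"
```

```text
the job is handed in; nothing more can be done
None
```

Both plates are in the rack, standing and released, and the job was handed in at about 29 s, inside the 54 s limit. I had no direct reading of the balls, so the clicks are judged from force and position.

- **Blue plate:** I lifted it from the stand, set it in the lane mouth and slid it past the ball nose. Then I released it and pushed it home with closed fingers.
- **Yellow plate:** I then pushed this one home from behind in the same way.
- **Clicks:** On each plate the push of about 3–5 N fell to nearly 0, which fits the ball dropping into the notch. It then rose to about 6 N on blue and 5 N on yellow with almost no further travel, which fits the end stop.
- **Final position:** The last top image puts the plate centres at about x = 0.583 (blue) and 0.582 (yellow). That matches my home estimates, which are good to about 2 mm. The 1 mm difference fits the rack's slight turn.
- **Surroundings:** In the last pictures both plates stand upright, the tool is clear of everything, and nothing else looks moved.

The cameras and the arm disagreed by up to about 2 mm. That is why I relied on force and on measurements relative to the rack at the end.

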